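Weigh in a batch of sample tins

TASK

Get the balance ready and weigh in the tins as one batch: use the scraper to clear the mortar crumbs off the pan into the debris tray, lay the scraper back on its mat and press TARE with nothing on the pan; then book in the tins by aiming the scanner at each lid label, held still for a second, in order from the left of the row to the right (as the robot sees it), and lay the scanner back on its mat. Then set all the tins gently, not dropped, and upright on the pan, well inside its edges, let go and press PRINT; do not press the UNITS key, and leave the other things on the bench where they are.

Things in the scene. Friction and masses are not known exactly. Their poses are not given: they have to be found in the camera images.
- balance: fixed bench balance, white case 320 (x) by 192 mm (y). Origin on the bench under the pan's centre; x points away from its key deck, which is the end nearer the robot; y to the robot's left; z up. Pan: flat steel plate 196 (x) by 200 (y), no rim, top 85 mm above the bench. Key deck from x = -105 to -210, 46 mm high; a sloping display between deck and pan
- key_tare (a joint): TARE key: the left-hand one (robot's left, +y) of three equal round black spring keys 24 mm wide in a row on the balance's deck; value is metres pressed, 0 up, 0.006 fully down; about 4 N takes it fully down; it must be pressed most of its travel (over 4 mm) and springs back
- key_print (a joint): PRINT key: the right-hand one of the three keys (-y), same action as TARE
- key_units (a joint): UNITS key: the middle one of the three keys, not wanted; same action
- key_tare_top (a point): centre of the top of the TARE key; at x -172, y +55 mm in the balance's frame; pressed straight down
- key_print_top (a point): centre of the top of the PRINT key; at x -172, y -55 mm in the balance's frame; pressed straight down
- tray: open steel debris tray, fixed, 210 (x) by 170 (y) by 35 high, walls and floor 4 mm, standing right against the pan's right-hand (-y) edge and turned with the balance; origin at the centre of its underside. Things pushed off that edge of the pan fall in
- scraper: hand scraper block, loose, 0.2 kg: rubber base 150 long (x) by 56 (y) by 18 high with a wooden grip rib on top, 100 (x) by 26 (y), from 20 to 60 mm above the underside. Origin at the centre of the underside, z up. Grip the rib across its 26 mm; push with a long side
- scraper_mat: thin black rubber mat, fixed, 190 (x) by 100 (y) by 2 mm: the scraper's place; origin at the centre of its underside; the scraper lies along its x
- scanner: grey hand-held code scanner, loose, 0.17 kg. Handle x -88 to +52, 36 wide (y), 28 high; at +x a 58 wide head bent down, top at 63 mm. Origin on the underside, near the balance point; z up. No trigger: it reads a label 40 to 120 mm from the window, within 13 mm of the beam's line, struck within 60 degrees of straight on, when held on it for 0.7 s
- scanner_window (a point): centre of the scanner's window, at x +88, y 0, z +15 mm in the scanner's frame; this point's own x axis is the beam, pointing out of the window: forward (scanner +x) and 45 degrees downward when the scanner is level
- scanner_mat: thin black rubber mat, fixed, 200 (x) by 80 (y) by 2 mm: the scanner's place; origin at the centre of its underside; the scanner lies along its x
- tin1: loose aluminium sample tin, 0.25 kg, a cylinder 54 in diameter with a lid 56 in diameter (the top 14 mm), 48 tall overall; a square 36 mm code label lies on top of the lid, facing up. Origin at the centre of that label (48 mm above the tin's underside), z up. In a row of places left of the balance: first (leftmost, greatest y) of four from left to right; 2 or 3 tins are there, None if absent
- tin2: loose aluminium sample tin, 0.25 kg, a cylinder 54 in diameter with a lid 56 in diameter (the top 14 mm), 48 tall overall; a square 36 mm code label lies on top of the lid, facing up. Origin at the centre of that label (48 mm above the tin's underside), z up. In a row of places left of the balance: second of four from left to right; 2 or 3 tins are there, None if absent
- tin3: loose aluminium sample tin, 0.25 kg, a cylinder 54 in diameter with a lid 56 in diameter (the top 14 mm), 48 tall overall; a square 36 mm code label lies on top of the lid, facing up. Origin at the centre of that label (48 mm above the tin's underside), z up. In a row of places left of the balance: third of four from left to right; 2 or 3 tins are there, None if absent
- tin4: loose aluminium sample tin, 0.25 kg, a cylinder 54 in diameter with a lid 56 in diameter (the top 14 mm), 48 tall overall; a square 36 mm code label lies on top of the lid, facing up. Origin at the centre of that label (48 mm above the tin's underside), z up. In a row of places left of the balance: last (rightmost, least y) of four from left to right; 2 or 3 tins are there, None if absent
- crumb1: grey crumb of broken mortar, loose, about 25 by 20 by 16 mm, lying on the balance pan at the start; origin at its underside; 3 to 5 of the five are there, None if absent
- crumb2: grey crumb of broken mortar, loose, about 25 by 20 by 16 mm, lying on the balance pan at the start; origin at its underside; 3 to 5 of the five are there, None if absent
- crumb3: grey crumb of broken mortar, loose, about 25 by 20 by 16 mm, lying on the balance pan at the start; origin at its underside; 3 to 5 of the five are there, None if absent
- crumb4: grey crumb of broken mortar, loose, about 25 by 20 by 16 mm, lying on the balance pan at the start; origin at its underside; 3 to 5 of the five are there, None if absent
- crumb5: grey crumb of broken mortar, loose, about 25 by 20 by 16 mm, lying on the balance pan at the start; origin at its underside; 3 to 5 of the five are there, None if absent
- wash_bottle: bystander: white wash bottle, 64 in diameter, 170 tall, loose, behind the tins; origin at the centre of its underside; to be left where it stands
- dish: bystander: white porcelain dish, 90 in diameter, 40 tall, loose, behind the tins; origin at the centre of its underside; to be left where it stands
- weight: bystander: steel calibration weight, 52 in diameter, 80 tall with a knob, 0.9 kg, loose, behind the tins near the balance; origin at the centre of its underside; to be left where it stands

How it is judged:
On the way, in this order (a step that is already met when the one before it is completed fails the run):
1. all crumbs are in the debris tray and the scraper lies back on its mat (x of crumb1 in the frame of tray between -0.105 and 0.105 m and y of crumb1 in the frame of tray between -0.085 and 0.085 m and z of each of crumb1, crumb2, crumb3, crumb4, crumb5 in the frame of tray below 0.04 m and x of crumb2 in the frame of tray between -0.105 and 0.105 m and y of crumb2 in the frame of tray between -0.085 and 0.085 m and x of crumb3 in the frame of tray between -0.105 and 0.105 m and y of crumb3 in the frame of tray between -0.085 and 0.085 m and x of crumb4 in the frame of tray between -0.105 and 0.105 m and y of crumb4 in the frame of tray between -0.085 and 0.085 m and x of crumb5 in the frame of tray between -0.105 and 0.105 m and y of crumb5 in the frame of tray between -0.085 and 0.085 m and horizontal distance between scraper and scraper_mat below 0.04 m and z of scraper in the frame of scraper_mat between -0.002 and 0.008 m and angle between scraper's own z axis and vertical below 0.12 rad and angle between the x axis of scraper and the x axis of scraper_mat, either way round below 0.5 rad and linear speed of scraper below 0.03 m/s), for 0.2 s.
2. TARE is pressed with the pan empty (value of joint key_tare above 0.004 m and value of joint key_print below 0.0015 m and x of crumb1 in the frame of tray between -0.105 and 0.105 m and y of crumb1 in the frame of tray between -0.085 and 0.085 m and z of each of crumb1, crumb2, crumb3, crumb4, crumb5 in the frame of tray below 0.04 m and x of crumb2 in the frame of tray between -0.105 and 0.105 m and y of crumb2 in the frame of tray between -0.085 and 0.085 m and x of crumb3 in the frame of tray between -0.105 and 0.105 m and y of crumb3 in the frame of tray between -0.085 and 0.085 m and x of crumb4 in the frame of tray between -0.105 and 0.105 m and y of crumb4 in the frame of tray between -0.085 and 0.085 m and x of crumb5 in the frame of tray between -0.105 and 0.105 m and y of crumb5 in the frame of tray between -0.085 and 0.085 m and horizontal distance between each of tin1, tin2, tin3, tin4 and balance above 0.12 m), for 0.1 s.
3. the label of the tin in the first place of the row is read: in the scanner's beam, 40 to 120 mm from the window, kept on it for 0.7 s (x of tin1 in the frame of scanner_window between 0.04 and 0.12 m and y of tin1 in the frame of scanner_window between -0.013 and 0.013 m and z of tin1 in the frame of scanner_window between -0.013 and 0.013 m and angle between the x axis of scanner_window and the z axis of tin1, either way round below 1.05 rad and angle between tin1's own z axis and vertical below 0.2 rad), for 0.7 s.
4. the label of the tin in the second place of the row is read: in the scanner's beam, 40 to 120 mm from the window, kept on it for 0.7 s (x of tin2 in the frame of scanner_window between 0.04 and 0.12 m and y of tin2 in the frame of scanner_window between -0.013 and 0.013 m and z of tin2 in the frame of scanner_window between -0.013 and 0.013 m and angle between the x axis of scanner_window and the z axis of tin2, either way round below 1.05 rad and angle between tin2's own z axis and vertical below 0.2 rad), for 0.7 s.
5. the label of the tin in the third place of the row is read: in the scanner's beam, 40 to 120 mm from the window, kept on it for 0.7 s (x of tin3 in the frame of scanner_window between 0.04 and 0.12 m and y of tin3 in the frame of scanner_window between -0.013 and 0.013 m and z of tin3 in the frame of scanner_window between -0.013 and 0.013 m and angle between the x axis of scanner_window and the z axis of tin3, either way round below 1.05 rad and angle between tin3's own z axis and vertical below 0.2 rad), for 0.7 s.
6. the label of the tin in the fourth place of the row is read: in the scanner's beam, 40 to 120 mm from the window, kept on it for 0.7 s (x of tin4 in the frame of scanner_window between 0.04 and 0.12 m and y of tin4 in the frame of scanner_window between -0.013 and 0.013 m and z of tin4 in the frame of scanner_window between -0.013 and 0.013 m and angle between the x axis of scanner_window and the z axis of tin4, either way round below 1.05 rad and angle between tin4's own z axis and vertical below 0.2 rad), for 0.7 s.
7. the scanner lies back on its mat and all tins stand released on the pan (x of tin1 in the frame of balance between -0.085 and 0.085 m and y of tin1 in the frame of balance between -0.087 and 0.087 m and z of tin1 in the frame of balance between 0.126 and 0.14 m and angle between each of tin1, tin2, tin3, tin4, scanner's own z axis and vertical below 0.12 rad and linear speed of each of tin1, tin2, tin3, tin4, scanner below 0.03 m/s and contact force between the fingers and tin1 below 0.2 N and x of tin2 in the frame of balance between -0.085 and 0.085 m and y of tin2 in the frame of balance between -0.087 and 0.087 m and z of tin2 in the frame of balance between 0.126 and 0.14 m and contact force between the fingers and tin2 below 0.2 N and x of tin3 in the frame of balance between -0.085 and 0.085 m and y of tin3 in the frame of balance between -0.087 and 0.087 m and z of tin3 in the frame of balance between 0.126 and 0.14 m and contact force between the fingers and tin3 below 0.2 N and x of tin4 in the frame of balance between -0.085 and 0.085 m and y of tin4 in the frame of balance between -0.087 and 0.087 m and z of tin4 in the frame of balance between 0.126 and 0.14 m and contact force between the fingers and tin4 below 0.2 N and horizontal distance between scanner and scanner_mat below 0.04 m and z of scanner in the frame of scanner_mat between -0.002 and 0.008 m and angle between the x axis of scanner and the x axis of scanner_mat, either way round below 0.5 rad), for 0.2 s.
8. PRINT is pressed while all tins stand released on the pan (value of joint key_print above 0.004 m and value of joint key_tare below 0.0015 m and x of tin1 in the frame of balance between -0.085 and 0.085 m and y of tin1 in the frame of balance between -0.087 and 0.087 m and z of tin1 in the frame of balance between 0.126 and 0.14 m and angle between each of tin1, tin2, tin3, tin4's own z axis and vertical below 0.12 rad and linear speed of each of tin1, tin2, tin3, tin4 below 0.03 m/s and contact force between the fingers and tin1 below 0.2 N and x of tin2 in the frame of balance between -0.085 and 0.085 m and y of tin2 in the frame of balance between -0.087 and 0.087 m and z of tin2 in the frame of balance between 0.126 and 0.14 m and contact force between the fingers and tin2 below 0.2 N and x of tin3 in the frame of balance between -0.085 and 0.085 m and y of tin3 in the frame of balance between -0.087 and 0.087 m and z of tin3 in the frame of balance between 0.126 and 0.14 m and contact force between the fingers and tin3 below 0.2 N and x of tin4 in the frame of balance between -0.085 and 0.085 m and y of tin4 in the frame of balance between -0.087 and 0.087 m and z of tin4 in the frame of balance between 0.126 and 0.14 m and contact force between the fingers and tin4 below 0.2 N), for 0.1 s.
At the end, for the whole second after the job is handed in: All crumbs in the tray; every tin upright (within 7 degrees), released, on the pan, its centre within 85 mm of the pan's centre along x and y; scraper and scanner right way up on their mats, centres within 40 mm and 0.5 rad of the mats'; all keys up (all of step 1 and all of step 7 and value of joint each of key_tare, key_units, key_print below 0.0015 m); the robot touches nothing.
It fails at once if the UNITS key is pressed (value of joint key_units above 0.003 m).
It fails at once if PRINT is pressed while a tin is off the pan, or TARE while a tin stands on it ((value of joint key_print above 0.003 m and ((x of tin1 in the frame of balance above 0.09 m or x of tin1 in the frame of balance below -0.09 m or y of tin1 in the frame of balance above 0.092 m or y of tin1 in the frame of balance below -0.092 m or z of tin1 in the frame of balance above 0.143 m) or (x of tin2 in the frame of balance above 0.09 m or x of tin2 in the frame of balance below -0.09 m or y of tin2 in the frame of balance above 0.092 m or y of tin2 in the frame of balance below -0.092 m or z of tin2 in the frame of balance above 0.143 m) or (x of tin3 in the frame of balance above 0.09 m or x of tin3 in the frame of balance below -0.09 m or y of tin3 in the frame of balance above 0.092 m or y of tin3 in the frame of balance below -0.092 m or z of tin3 in the frame of balance above 0.143 m) or (x of tin4 in the frame of balance above 0.09 m or x of tin4 in the frame of balance below -0.09 m or y of tin4 in the frame of balance above 0.092 m or y of tin4 in the frame of balance below -0.092 m or z of tin4 in the frame of balance above 0.143 m))) or (value of joint key_tare above 0.003 m and ((horizontal distance between tin1 and balance below 0.1 m and height (world z) of tin1 above 0.115 m) or (horizontal distance between tin2 and balance below 0.1 m and height (world z) of tin2 above 0.115 m) or (horizontal distance between tin3 and balance below 0.1 m and height (world z) of tin3 above 0.115 m) or (horizontal distance between tin4 and balance below 0.1 m and height (world z) of tin4 above 0.115 m)))).
It fails at once if a tin is let go more than 12 mm above the pan ((horizontal distance between tin1 and balance below 0.1 m and height (world z) of tin1 above 0.145 m and contact force between the fingers and tin1 below 0.05 N) or (horizontal distance between tin2 and balance below 0.1 m and height (world z) of tin2 above 0.145 m and contact force between the fingers and tin2 below 0.05 N) or (horizontal distance between tin3 and balance below 0.1 m and height (world z) of tin3 above 0.145 m and contact force between the fingers and tin3 below 0.05 N) or (horizontal distance between tin4 and balance below 0.1 m and height (world z) of tin4 above 0.145 m and contact force between the fingers and tin4 below 0.05 N)).
It fails at once if the fingers, not the scraper, move a crumb that lies on the pan ((contact force between the fingers and crumb1 above 0.3 N and height (world z) of crumb1 above 0.07 m and horizontal distance between crumb1 and balance below 0.13 m) or (contact force between the fingers and crumb2 above 0.3 N and height (world z) of crumb2 above 0.07 m and horizontal distance between crumb2 and balance below 0.13 m) or (contact force between the fingers and crumb3 above 0.3 N and height (world z) of crumb3 above 0.07 m and horizontal distance between crumb3 and balance below 0.13 m) or (contact force between the fingers and crumb4 above 0.3 N and height (world z) of crumb4 above 0.07 m and horizontal distance between crumb4 and balance below 0.13 m) or (contact force between the fingers and crumb5 above 0.3 N and height (world z) of crumb5 above 0.07 m and horizontal distance between crumb5 and balance below 0.13 m)).
It fails at once if the wash bottle, dish or weight is moved more than 30 mm (distance of any of wash_bottle, dish, weight from where it was at the start of the episode above 0.03 m).
Of tin1, tin2, tin3, tin4 only 2 to 3 are there at a start; the rules pass over those that are not, and their reading is None.
Of crumb1, crumb2, crumb3, crumb4, crumb5 only 3 to 5 are there at a start; the rules pass over those that are not, and their reading is None.
At some moment in a run one of tin1, tin2, tin3, tin4, scanner, scraper may be knocked a few centimetres aside while the robot is not near it.
It also fails if it takes over 210 s, if anything falls off the work surface, if the arm or the gripper's body presses on something with over 40 N, if the wrist force passes 120 N, or if a joint passes its speed limit or range.

ROBOT

A 7-joint arm with a two-finger parallel gripper is mounted at the origin on the work surface. World frame = base frame: x ahead of the robot, y to its left, z up, the work surface at z = 0. Lengths are in m, angles in rad, forces in N, time in s.
With the tool pointing down it reaches from about 0.35 to 0.9 m from the base axis. Payload 8.1 kg.
Tool frame: the origin (TCP) lies on the centre line of the jaws, within the pads' length; the fingertips stand 11 mm ahead of it and the grasp point (between the pads) lies 8 mm behind it (arm.nose_length is the distance from the TCP to the fingertips, in m); z points along the fingers, y is the line along which they close (so a half turn about z gives the same grasp; the last joint's range is limited). The gripper opens to 92 mm and grips with 3 to 60 N. Pads are 19 mm wide; open, the fingers measure 130 mm over their backs; the gripper's body (75 mm by 190 mm) begins 47 mm behind the grasp point.
Start: joints at [1.24, 0.434, 0.025, 1.573, -0.012, 1.134, -0.075], TCP at [0.141, -0.609, 0.238] pointing down, gripper open.
Joint ranges: [-2.62, 2.62], [-0.44, 2.09], [-1.27, 1.32], [0.08, 2.57], [-1.32, 4.46], [0.12, 2], [-2.74, 2.74]. Speed limits (rad/s): [2.22, 2.22, 3.01, 3.01, 3.14, 3.14, 3.14].

INTERFACE

Orientations are given as a rotation vector (axis times angle).
In Python, from cell import arm gives the robot as it stands.
- The arm moves only by the tool jog_arm, never from a script. Its argument "moves" is a list of rows, each a list of 4 numbers: the shift along the tool's x, y, z in m, then the turn about the tool's z in rad. In form: [[tx, ty, tz, spin], ...]. A call has 1 to 20 rows; each row is the pose to reach, as a shift and turn from the pose commanded when the call began, along the tool's axes at that moment; what a row does not reach only later rows make up. A row lasts 1/8 s, in which the tool goes at most 62.5 mm and 10.7 degrees, less where a joint would pass 70% of its speed; a pose out of reach is approached as far as the arm can. A call with a gripper value outside its range is refused whole. "hand" is the finger opening in m, from 0 to 0.0918, set as the call begins (left out, the last holds). The fingers move at their own pace and stop on an object; "newtons" is the grip in N (left out, the last holds). Time passes only in rows, so rows that repeat a pose let the fingers close. It gives the time, the measured TCP pose, the force, the opening and the grip force at its end, in the units of the state.
- arm.observe(): the state, without advancing time (a new reading comes with each control period).
- arm.get_image(name): name is "scene" or "top" or "wrist"; returns a dict with "color" (420x560x3 uint8, red, green, blue), "z_map" (420x560 float32, m along the optical axis (not along the pixel's ray), 0 where there is no reading), "fx", "fy", "cx", "cy" (pixels), "rvec" (rotation vector, rad) and "tvec" (3), from world to camera coordinates, as OpenCV has them. Camera axes: x right, y down, z forward; pixel columns grow to the right and rows downward; lengths in m; the calibration is good to about 2 mm. The wrist camera is an equidistant fisheye: a pixel r from the principal point sees the ray r / f radians off the axis. A picture is of the moment at which its call begins.
- arm.sign_off(): hands the job in; it is judged then, once.
The state is a dict: "clock": time; "joints": joint angles; "dq": joint speeds; "joint_efforts": joint torques, N m; "position": TCP position; "ee_rot": TCP orientation; "force": force on the tool from outside, world axes, zero at the start; "ft_torque": the same for the moment, N m; "width": opening from 0.0 (shut) to 1.0 (fully open); "gripper_force": force on a finger pad.
Only numpy, scipy, OpenCV 4.12 (cv2) and the standard library are available. Lean on these libraries where they do the work, as an engineer would, in place of code of your own. Each camera call takes 0.05 s, during which the arm holds its last target. There are 200 camera calls.

## Working session

There is one attempt and no reset: what is moved stays moved. The work goes in short steps, Python scripts to look and compute and a tool call to move; the robot and the scene stay as the last step left them, time stands still between calls to the robot, and variables do not carry over. Pictures are saved under pics/ and viewed, at most 14 in all, crops included, and the job is handed in when it is done.

Besides the shell and the picture viewer there is one more tool, called as a command line: name --pt "numbers of a row" for each row, then --argument value for the rest. jog_arm: Moves the arm, as the interface text tells. Its arguments: {"type":"object","properties":{"moves":{"type":"array"},"hand":{"type":"number"},"newtons":{"type":"number"}},"required":["moves"]}

```bash
mkdir -p pics; ls; cat > h.py <<'E'
import numpy as np, cv2
from cell import arm
from scipy.spatial.transform import Rotation as R
def img(n,save=None):
    d=arm.get_image(n)
    if save: cv2.imwrite('pics/'+save,cv2.cvtColor(d['color'],cv2.COLOR_RGB2BGR))
    return d
def cloud(d,fish=False):
    v,u=np.mgrid[0:420,0:560]; z=d['z_map']
    x=(u-d['cx'])/d['fx'];y=(v-d['cy'])/d['fy']
    if fish:
        r=np.hypot(x,y); s=np.where(r>1e-6,np.tan(np.minimum(r,1.5))/np.maximum(r,1e-6),1); x=x*s;y=y*s
    P=np.stack([x*z,y*z,z],-1)
    M=cv2.Rodrigues(np.array(d['rvec'],float))[0]
    W=(P-np.array(d['tvec']).ravel())@M
    W[z==0]=np.nan
    return W
E
python3 - <<'E'
from h import *
s=arm.observe();print(s);print(arm.nose_length)
for n in('scene','top','wrist'):
    d=img(n,n+'0.png');np.savez('/tmp/%s0.npz'%n,**d)
    print(n,d['fx'],d['cx'],d['cy'],d['rvec'],d['tvec'])
E
```

```text
pics
{'clock': 0.0, 'joints': array([ 1.24039652,  0.43521624,  0.02494845,  1.57409125, -0.01160085,
        1.13400446, -0.07510855]), 'dq': array([ 0.00014371, -0.00054223, -0.00076508, -0.00179798, -0.00024639,
       -0.00066792,  0.00046154]), 'joint_efforts': array([ 3.02620974e-04, -6.67857242e+01,  9.84650105e-01, -3.14455891e+01,
       -6.07008906e-02,  4.32223734e-02,  1.28310089e-04]), 'position': array([ 0.14099454, -0.60838033,  0.23695113]), 'ee_rot': array([-3.11971268e+00, -3.56790447e-01,  4.85364292e-04]), 'force': array([-0.19679668, -0.62748894,  0.24368644]), 'ft_torque': array([0.04771481, 0.00915856, 0.02392426]), 'gripper_force': 0.0, 'width': 0.9982518439926988}
0.011
scene 381.50387393076454 279.35624450460745 205.08975820109995 [ 2.4447561   0.94656927 -0.25964005] [-0.42441708 -0.25124835  1.19277422]
top 483.5703680029695 279.0424963227507 218.85125964863573 [ 2.11951095 -2.15241384  0.13486773] [0.04321467 0.54710097 1.28191283]
wrist 325.19226210127806 275.6563700989222 209.40551702141997 [-2.28521958  1.81515342  0.25185404] [-0.62292561 -0.03422669  0.39021984]
```

View pics/scene0.png

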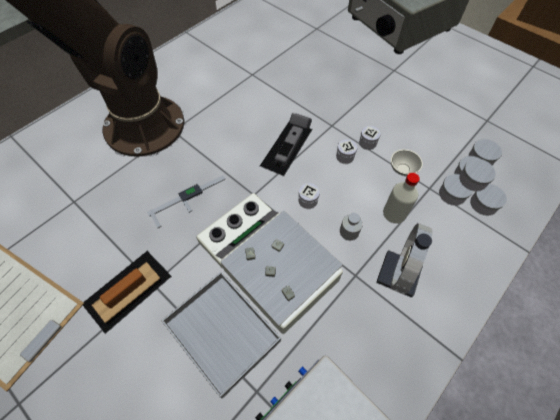

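View pics/top0.png

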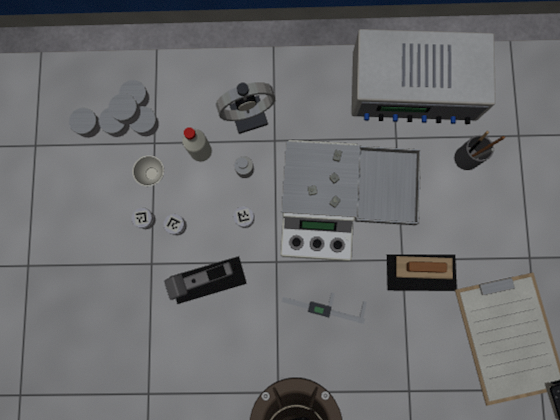

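Both views show 3 tins at top (143,218), (175,225) and (243,217), 4 crumbs on the pan near (335,180), the scraper at (425,267) and the scanner at (205,280) with its head to the left. The dish, bottle and weight stand behind the tins. Next I measure them.

```bash
cat > m.py <<'E'
from h import *
def blobs(W,lo,hi,box,amin=15):
    m=((W[...,2]>lo)&(W[...,2]<hi)&(W[...,0]>box[0])&(W[...,0]<box[1])&(W[...,1]>box[2])&(W[...,1]<box[3])).astype(np.uint8)
    n,l,st,c=cv2.connectedComponentsWithStats(m)
    for i in range(1,n):
        if st[i,4]<amin: continue
        P=W[l==i]; r=cv2.minAreaRect((P[:,:2]*1000).astype(np.float32))
        print('px',c[i].round(),'n',st[i,4],'z %.3f'%np.median(P[:,2]),'mean',P[:,:2].mean(0).round(3),'rect',np.round(r[0]),np.round(r[1]),round(r[2],1))
E
python3 - <<'E'
from m import *
for n in('top','scene'):
    d=dict(np.load('/tmp/%s0.npz'%n)); W=cloud(d)
    print(n,'bench z',np.nanmedian(W[...,2]))
    print('tins/weight etc');blobs(W,.035,.2,(.3,.85,0.08,.6))
    print('pan');blobs(W,.078,.092,(.35,.8,-.3,.12),300)
    print('deck');blobs(W,.04,.052,(.35,.8,-.3,.12),100)
    print('crumbs');blobs(W,.094,.12,(.35,.8,-.3,.12),8)
    print('scraper');blobs(W,.010,.022,(.25,.5,-.6,-.15),50);blobs(W,.05,.07,(.25,.5,-.6,-.15),30)
    print('tray walls');blobs(W,.025,.04,(.4,.85,-.5,-.1),30)
    print('scanner');blobs(W,.02,.075,(.2,.5,.1,.6),50)
    # black mats
    g=d['color'].max(-1)
    Wm=W.copy();Wm[g>60]=np.nan
    print('black');blobs(Wm,-.01,.01,(.2,.5,-.6,.6),60)
E
```

```text
top bench z 0.0007750546025296511
tins/weight etc
px [229. 106.] n 398 z 0.145 mean [0.839 0.161] rect [838. 149.] [27. 96.] 3.8
px [242. 106.] n 83 z 0.108 mean [0.846 0.128] rect [846. 127.] [ 8. 31.] 0.0
px [127. 121.] n 986 z 0.047 mean [0.829 0.457] rect [825. 461.] [ 49. 163.] 0.4
px [ 87. 124.] n 282 z 0.045 mean [0.827 0.575] rect [826. 574.] [48. 52.] 0.1
px [196. 143.] n 640 z 0.114 mean [0.745 0.251] rect [752. 255.] [57. 63.] 26.7
px [145. 167.] n 158 z 0.039 mean [0.701 0.407] rect [695. 400.] [83. 89.] 27.3
px [244. 165.] n 285 z 0.054 mean [0.695 0.129] rect [698. 131.] [50. 50.] 44.5
px [154. 183.] n 16 z 0.038 mean [0.654 0.381] rect [654. 379.] [ 7. 30.] 18.9
px [142. 217.] n 344 z 0.048 mean [0.557 0.409] rect [558. 410.] [55. 54.] 15.6
px [244. 216.] n 337 z 0.048 mean [0.556 0.131] rect [557. 131.] [54. 54.] 41.7
px [174. 224.] n 341 z 0.048 mean [0.539 0.321] rect [538. 321.] [55. 54.] 86.8
px [176. 286.] n 400 z 0.052 mean [0.369 0.312] rect [369. 315.] [58. 52.] 18.6
pan
px [321. 178.] n 5035 z 0.085 mean [ 0.648 -0.078] rect [649. -80.] [201. 199.] 85.3
deck

[... 2605 characters left out ...]
3
px [121. 287.] n 554 z 0.060 mean [ 0.416 -0.358] rect [ 414. -357.] [99. 27.] 87.6
tray walls
px [210. 253.] n 52 z 0.035 mean [ 0.492 -0.162] rect [ 489. -161.] [ 3. 93.] 85.1
px [265. 307.] n 133 z 0.034 mean [ 0.68  -0.167] rect [ 661. -170.] [223.  74.] 16.9
px [220. 333.] n 835 z 0.033 mean [ 0.645 -0.273] rect [ 643. -269.] [170. 211.] 85.4
px [127. 294.] n 129 z 0.032 mean [ 0.426 -0.359] rect [ 425. -358.] [99.  6.] 86.8
scanner
px [293. 136.] n 716 z 0.030 mean [0.395 0.255] rect [390. 246.] [ 59. 190.] 13.7
black
px [283. 151.] n 698 z 0.001 mean [0.392 0.216] rect [388. 235.] [ 79. 200.] 15.8
px [126. 290.] n 1234 z 0.001 mean [ 0.399 -0.354] rect [ 398. -354.] [188. 102.] 88.7
```

```bash
cat >> h.py <<'E'
YAW=np.radians(-4.8); C=np.array([.650,-.0795])
BX=np.array([np.cos(YAW),np.sin(YAW)]);BY=np.array([-np.sin(YAW),np.cos(YAW)])
def bal(x,y): return C+x*BX+y*BY
def pose():
    s=arm.observe(); Rm=R.from_rotvec(s['ee_rot']).as_matrix()
    return s,s['position'],Rm
def plan(wps,start=None):
    """wps: (x,y,z,deg of tool y in world). prints rows vs. current pose; 'C' starts a new call"""
    s,p,Rm=pose(); p=p.copy()
    yd=np.degrees(np.arctan2(Rm[1,1],Rm[0,1]))
    print('t %.2f p'%s['clock'],p.round(4),'yd %.1f'%yd,'tilt',(Rm[2]).round(3),'j7 %.2f'%s['joints'][6],'w %.3f'%(s['width']*.092))
    last=(p,yd)
    for w in wps:
        if w=='C': 
            p,yd=np.array(last[0]),last[1]; a=np.radians(yd)
            Rm=np.array([[-np.sin(a),np.cos(a),0],[np.cos(a),np.sin(a),0],[0,0,-1]]); print('-- new call');continue
        t=np.array(w[:3]); sp=-(w[3]-yd); 
        print('row',(Rm.T@(t-p)).round(4),'spin %.3f'%np.radians(sp),'  <-',np.round(w,3)); last=(t,w[3])
E
python3 - <<'E'
from h import *
for n in('top','scene'):
    d=dict(np.load('/tmp/%s0.npz'%n)); W=cloud(d)
    for y in(.055,0,-.055):
        k=bal(-.172,y); m=np.hypot(W[...,0]-k[0],W[...,1]-k[1])<.009
        print(n,k.round(3),'key z',np.nanpercentile(W[m][:,2],[10,50,90]).round(4),d['color'][m].mean(0).round())
        m=(np.hypot(W[...,0]-k[0],W[...,1]-k[1])<.03)&(d['color'].max(-1)<50)&(W[...,2]>.03); print(W[m].mean(0).round(4))
    m=(W[...,2]>.022)&(W[...,2]<.034)&(np.hypot(W[...,0]-.395,W[...,1]-.225)<.09)
    P=W[m][:,:2]; r=cv2.minAreaRect((P*1000).astype(np.float32));print('handle',r)
# targets: scraper grasp TCP z = tip 0.032 + .011
plan([(.413,-.3575,.16,-3.2),'C',(.413,-.3575,.045,-3.2)])
E
```

```text
top [ 0.483 -0.01 ] key z [0.0645 0.0671 0.0714] [21. 21. 22.]
[ 0.4819 -0.0098  0.0673]
top [ 0.479 -0.065] key z [0.0647 0.0685 0.0714] [19. 19. 21.]
[ 0.477  -0.0645  0.0672]
top [ 0.474 -0.12 ] key z [0.065  0.0688 0.0725] [20. 20. 21.]
[ 0.4725 -0.1193  0.0677]
handle ((399.8302307128906, 224.80140686035156), (36.40711975097656, 143.5825653076172), 18.535432815551758)
scene [ 0.483 -0.01 ] key z [0.0649 0.0675 0.0686] [21. 21. 23.]
[ 0.4858 -0.0127  0.0665]
scene [ 0.479 -0.065] key z [0.0653 0.0668 0.0693] [21. 22. 23.]
[ 0.4816 -0.0667  0.0661]
scene [ 0.474 -0.12 ] key z [0.0646 0.066  0.0685] [20. 21. 23.]
[ 0.477  -0.1212  0.066 ]
handle ((400.7402648925781, 232.16452026367188), (42.20198440551758, 157.7248992919922), 14.85366439819336)
t 0.15 p [ 0.141  -0.6085  0.2371] yd -77.0 tilt [-0.    -0.001 -1.   ] j7 -0.08 w 0.092
row [ 0.3217 -0.183   0.0773] spin -1.287   <- [ 0.413 -0.358  0.16  -3.2  ]
-- new call
row [0.    0.    0.115] spin -0.000   <- [ 0.413 -0.358  0.045 -3.2  ]
```

jog_arm --pt "0.06 -0.035 0.0 -0.2" --pt "0.12 -0.07 0.02 -0.4" --pt "0.18 -0.1 0.04 -0.6" --pt "0.24 -0.135 0.06 -0.8" --pt "0.29 -0.165 0.077 -1.0" --pt "0.322 -0.183 0.077 -1.2" --pt "0.322 -0.183 0.077 -1.287" --pt "0.322 -0.183 0.077 -1.287" --pt "0.322 -0.183 0.077 -1.287" --hand 0.08

```text
clock: 1.27
position: [0.4125, -0.3589, 0.1607]
ee_rot: [-2.289, -2.152, 0.001]
force: [0.1, -1.3, 0.3]
width: 0.87
gripper_force: 0.0
```

```bash
python3 - <<'E'
from m import *
d=img('wrist','w1.png');W=cloud(d,True)
blobs(W,.05,.07,(.3,.5,-.5,-.15),30)
d=img('scene');blobs(cloud(d),.05,.07,(.3,.5,-.5,-.15),30)
plan([(.413,-.3575,.045,-3.2)])
E
```

```text
px [273. 205.] n 3808 z 0.061 mean [ 0.411 -0.351] rect [ 410. -354.] [98. 26.] 87.1
px [125. 286.] n 327 z 0.059 mean [ 0.421 -0.351] rect [ 415. -357.] [100.  26.] 89.1
t 1.38 p [ 0.4126 -0.359   0.1608] yd -3.5 tilt [-0.001 -0.    -1.   ] j7 0.38 w 0.080
row [0.0016 0.0004 0.1158] spin -0.005   <- [ 0.413 -0.358  0.045 -3.2  ]
```

jog_arm --pt "0.002 0 0.05 0" --pt "0.002 0 0.09 0" --pt "0.002 0 0.11 0" --pt "0.002 0 0.115 0" --pt "0.002 0 0.115 0" --pt "0.002 0 0.115 0"

```text
clock: 2.12
position: [0.4142, -0.3565, 0.0468]
ee_rot: [2.282, 2.156, 0.0]
force: [0.6, -0.4, -0.9]
width: 0.872
gripper_force: 0.0
```

jog_arm --pt "0 0 0 0" --pt "0 0 0 0" --pt "0 0 0 0" --pt "0 0 0 0" --pt "0 0 0 0" --pt "0 0 0 0" --hand 0 --newtons 40

```text
clock: 2.88
position: [0.4133, -0.3559, 0.0456]
ee_rot: [-2.282, -2.158, 0.001]
force: [-0.6, -0.1, 0.6]
width: 0.28
gripper_force: 40.0
```

```bash
python3 - <<'E'
from h import *
# pass1: bx -28 start by +75 ; pass 2: bx +27
g=.045 # TCP height with scraper on z=0
# (assume scraper underside was at .002) -> on pan TCP=.045-.002+.085+clear .002
z=.13
a=bal(-.028,.07);b=bal(-.028,-.092);c=bal(.027,.07);e=bal(.027,-.092)
h=.21
plan([(.413,-.3575,h,-3.2),'C',(*a,h,85.2),'C',(*a,z,85.2),'C',(*b,z,85.2),(*b,h,85.2),(*c,h,85.2),(*c,z,85.2),(*e,z,85.2)])
print(a,b,c,e)
E
```

```text
t 2.88 p [ 0.4133 -0.3559  0.0456] yd -3.2 tilt [ 0.    -0.001 -1.   ] j7 0.30 w 0.026
row [-0.0016 -0.0003 -0.1644] spin -0.000   <- [ 0.413 -0.358  0.21  -3.2  ]
-- new call
row [0.3616 0.1951 0.    ] spin -1.543   <- [ 6.28e-01 -7.00e-03  2.10e-01  8.52e+01]
-- new call
row [0.   0.   0.08] spin -0.000   <- [ 6.28e-01 -7.00e-03  1.30e-01  8.52e+01]
-- new call
row [ 0.    -0.162  0.   ] spin -0.000   <- [ 0.614 -0.169  0.13  85.2  ]
row [ 0.    -0.162 -0.08 ] spin -0.000   <- [ 0.614 -0.169  0.21  85.2  ]
row [-0.055 -0.    -0.08 ] spin -0.000   <- [ 6.83e-01 -1.20e-02  2.10e-01  8.52e+01]
row [-0.055 -0.     0.   ] spin -0.000   <- [ 6.83e-01 -1.20e-02  1.30e-01  8.52e+01]
row [-0.055 -0.162  0.   ] spin -0.000   <- [ 0.669 -0.173  0.13  85.2  ]
[ 0.62795565 -0.00740252] [ 0.61439984 -0.16883436] [ 0.68276276 -0.0120048 ] [ 0.66920695 -0.17343664]
```

jog_arm --pt "-0.001 0 -0.03 0" --pt "-0.001 0 -0.08 0" --pt "-0.001 0 -0.13 0" --pt "-0.001 0 -0.164 0" --pt "0.05 0.02 -0.164 -0.16" --pt "0.1 0.045 -0.164 -0.33" --pt "0.14 0.075 -0.164 -0.5" --pt "0.18 0.1 -0.164 -0.67" --pt "0.22 0.12 -0.164 -0.84" --pt "0.26 0.14 -0.164 -1.0" --pt "0.3 0.16 -0.164 -1.17" --pt "0.33 0.18 -0.164 -1.34" --pt "0.35 0.19 -0.164 -1.5" --pt "0.36 0.195 -0.164 -1.543" --pt "0.36 0.195 -0.164 -1.543" --pt "0.36 0.195 -0.164 -1.543"

```text
clock: 4.88
position: [0.628, -0.0088, 0.2095]
ee_rot: [-0.137, -3.138, 0.002]
force: [-0.1, 0.5, -1.0]
width: 0.282
gripper_force: 40.0
```

```bash
python3 - <<'E'
from m import *
d=img('scene','s1.png');W=cloud(d)
blobs(W,.094,.105,(.35,.8,-.3,.12),20)
plan([(*bal(-.028,.07),.13,85.2)])
E
```

```text
px [277. 245.] n 85 z 0.098 mean [ 0.619 -0.056] rect [618. -56.] [22. 22.] 9.8
px [250. 253.] n 93 z 0.099 mean [ 0.587 -0.115] rect [ 586. -114.] [20. 26.] 53.6
px [270. 271.] n 90 z 0.101 mean [ 0.65  -0.115] rect [ 650. -114.] [22. 19.] 35.5
px [288. 293.] n 115 z 0.098 mean [ 0.711 -0.125] rect [ 711. -124.] [19. 28.] 74.2
t 4.92 p [ 0.6281 -0.0089  0.2096] yd 85.0 tilt [ 0.    -0.001 -1.   ] j7 1.05 w 0.025
row [0.0002 0.0015 0.0796] spin -0.003   <- [ 6.28e-01 -7.00e-03  1.30e-01  8.52e+01]
```

View pics/s1.png

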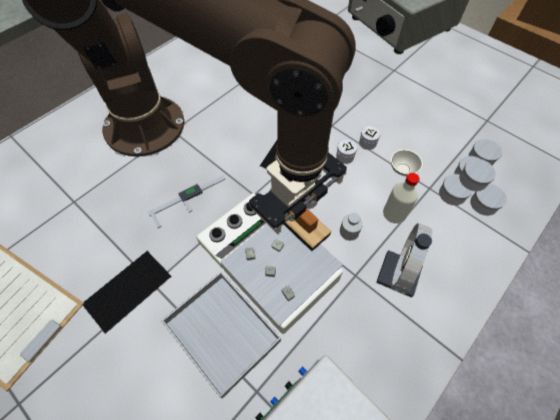

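The scraper is held over the pan's left part (308,225) and the 4 crumbs are unmoved. I lower it and push.

jog_arm --pt "0 0.001 0.04 0" --pt "0 0.001 0.065 0" --pt "0 0.001 0.076 0" --pt "0 0.001 0.0795 0" --pt "0 0.001 0.0795 0" --pt "0 0.001 0.0795 0"

```text
clock: 5.68
position: [0.6291, -0.0063, 0.1312]
ee_rot: [0.132, 3.137, 0.0]
force: [0.2, 1.4, -2.0]
width: 0.281
gripper_force: 40.0
```

jog_arm --pt "0 -0.01 0 0" --pt "0 -0.02 0 0" --pt "0 -0.03 0 0" --pt "0 -0.04 0 0" --pt "0 -0.05 0 0" --pt "0 -0.06 0 0" --pt "0 -0.07 0 0" --pt "0 -0.08 0 0" --pt "0 -0.09 0 0" --pt "0 -0.1 0 0" --pt "0 -0.11 0 0" --pt "0 -0.12 0 0" --pt "0 -0.13 0 0" --pt "0 -0.14 0 0" --pt "0 -0.15 0 0" --pt "0 -0.162 0 0" --pt "0 -0.165 0 0" --pt "0 -0.165 0 0"

```text
clock: 7.92
position: [0.6147, -0.171, 0.1302]
ee_rot: [-0.132, -3.139, -0.0]
force: [-1.2, 0.6, -2.8]
width: 0.282
gripper_force: 40.0
```

jog_arm --pt "0 0 -0.04 0" --pt "0 0 -0.07 0" --pt "0 0.05 -0.07 0" --pt "-0.02 0.1 -0.07 0" --pt "-0.04 0.15 -0.07 0" --pt "-0.055 0.165 -0.07 0" --pt "-0.055 0.165 -0.07 0" --pt "-0.055 0.165 -0.07 0"

```text
clock: 8.93
position: [0.6829, -0.0117, 0.2]
ee_rot: [-0.132, -3.138, 0.001]
force: [0.2, -0.6, -1.4]
width: 0.28
gripper_force: 40.0
```

```bash
python3 - <<'E'
from m import *
d=img('scene','s2.png');W=cloud(d)
print('pan');blobs(W,.094,.105,(.35,.8,-.3,.12),20)
print('tray');blobs(W,.012,.028,(.53,.75,-.345,-.17),20)
plan([(*bal(.027,.07),.13,85.2)])
E
```

```text
pan
px [288. 293.] n 114 z 0.099 mean [ 0.712 -0.126] rect [ 711. -125.] [19. 27.] 80.6
tray
px [210. 302.] n 265 z 0.020 mean [ 0.577 -0.241] rect [ 604. -217.] [255. 126.] 34.8
px [217. 292.] n 95 z 0.018 mean [ 0.57  -0.214] rect [ 570. -213.] [26. 19.] 84.4
px [257. 307.] n 43 z 0.021 mean [ 0.665 -0.177] rect [ 664. -177.] [  1. 118.] 85.4
px [227. 301.] n 94 z 0.016 mean [ 0.603 -0.214] rect [ 602. -214.] [22. 23.] 86.6
px [235. 310.] n 89 z 0.020 mean [ 0.633 -0.216] rect [ 632. -216.] [20. 22.] 84.0
px [247. 372.] n 63 z 0.020 mean [ 0.746 -0.29 ] rect [ 746. -293.] [101.   1.] 85.1
t 8.97 p [ 0.6829 -0.0122  0.2   ] yd 85.1 tilt [ 0.001 -0.001 -1.   ] j7 1.07 w 0.026
row [0.0001 0.0002 0.07  ] spin -0.001   <- [ 6.83e-01 -1.20e-02  1.30e-01  8.52e+01]
```

View pics/s2.png

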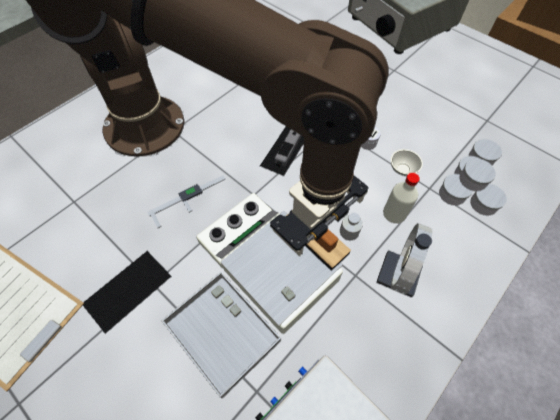

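Three crumbs lie in the tray around (227,300) and one is left on the pan at (288,293). Second pass.

jog_arm --pt "0 0 0.04 0" --pt "0 0 0.06 0" --pt "0 0 0.07 0" --pt "0 0 0.07 0" --pt "0 -0.015 0.07 0" --pt "0 -0.03 0.07 0" --pt "0 -0.045 0.07 0" --pt "0 -0.06 0.07 0" --pt "0 -0.07 0.07 0" --pt "0 -0.08 0.07 0" --pt "0 -0.09 0.07 0" --pt "0 -0.1 0.07 0" --pt "0 -0.11 0.07 0" --pt "0 -0.12 0.07 0" --pt "0 -0.13 0.07 0" --pt "0 -0.14 0.07 0" --pt "0 -0.15 0.07 0" --pt "0 -0.162 0.07 0" --pt "0 -0.164 0.07 0" --pt "0 -0.164 0.07 0"

```text
clock: 11.48
position: [0.6696, -0.1744, 0.1302]
ee_rot: [0.132, 3.139, 0.0]
force: [0.0, 1.1, -2.5]
width: 0.276
gripper_force: 40.0
```

```bash
python3 - <<'E'
from h import *
s,p,_=pose()
plan([(p[0],p[1],.2,85.2),'C',(.402,-.354,.2,-2),'C',(.402,-.354,.0475,-2)])
E
```

```text
t 11.47 p [ 0.6696 -0.1744  0.1302] yd 85.2 tilt [ 0.  0. -1.] j7 1.27 w 0.025
row [ 0.      0.     -0.0698] spin -0.000   <- [ 0.67  -0.174  0.2   85.2  ]
-- new call
row [ 0.2516 -0.2013  0.    ] spin 1.522   <- [ 0.402 -0.354  0.2   -2.   ]
-- new call
row [0.     0.     0.1525] spin 0.000   <- [ 0.402 -0.354  0.048 -2.   ]
```

jog_arm --pt "0 0 -0.03 0" --pt "0 0 -0.06 0" --pt "0 0 -0.07 0" --pt "0.03 -0.02 -0.07 0.16" --pt "0.06 -0.04 -0.07 0.33" --pt "0.09 -0.06 -0.07 0.5" --pt "0.12 -0.08 -0.07 0.67" --pt "0.15 -0.11 -0.07 0.84" --pt "0.18 -0.14 -0.07 1.0" --pt "0.2 -0.16 -0.07 1.17" --pt "0.22 -0.18 -0.07 1.34" --pt "0.24 -0.19 -0.07 1.48" --pt "0.252 -0.2 -0.07 1.522" --pt "0.252 -0.2 -0.07 1.522" --pt "0.252 -0.2 -0.07 1.522"

```text
clock: 13.35
position: [0.4027, -0.352, 0.2002]
ee_rot: [2.257, 2.185, 0.001]
force: [0.5, 0.6, -2.4]
width: 0.283
gripper_force: 40.0
```

jog_arm --pt "0 0 0.05 0" --pt "0 0 0.1 0" --pt "0 0 0.13 0" --pt "0 0 0.145 0" --pt "0 0 0.151 0" --pt "0 0 0.153 0" --pt "0 0 0.153 0"

```text
clock: 14.22
position: [0.4023, -0.353, 0.0481]
ee_rot: [2.259, 2.181, 0.0]
force: [0.4, -0.1, -2.4]
width: 0.283
gripper_force: 40.0
```

```bash
python3 - <<'E'
from m import *
plan([])
print(arm.observe()['force'])
d=img('scene','s3.png');W=cloud(d)
print('pan');blobs(W,.094,.105,(.35,.8,-.3,.12),20)
print('tray');blobs(W,.012,.028,(.53,.76,-.345,-.17),40)
print('scraper');blobs(W,.01,.022,(.3,.5,-.5,-.25),40)
E
```

```text
t 14.22 p [ 0.4023 -0.353   0.0481] yd -2.0 tilt [-0.001  0.001 -1.   ] j7 0.29 w 0.026
[ 0.36290989 -0.10342628 -2.42243645]
pan
tray
px [211. 302.] n 268 z 0.020 mean [ 0.578 -0.24 ] rect [ 606. -217.] [258. 125.] 34.2
px [217. 291.] n 95 z 0.018 mean [ 0.57  -0.213] rect [ 569. -213.] [26. 20.] 84.7
px [264. 314.] n 66 z 0.022 mean [ 0.687 -0.178] rect [ 680. -177.] [144.  13.] 0.6
px [227. 301.] n 92 z 0.016 mean [ 0.603 -0.214] rect [ 602. -214.] [22. 23.] 85.2
px [235. 310.] n 91 z 0.020 mean [ 0.633 -0.216] rect [ 632. -216.] [20. 22.] 84.7
px [256. 334.] n 112 z 0.017 mean [ 0.704 -0.222] rect [ 704. -221.] [28. 19.] 8.2
px [253. 366.] n 85 z 0.021 mean [ 0.748 -0.273] rect [ 748. -270.] [148.   1.] 85.3
scraper
```

Four crumbs are in the tray. I lower the last 2.5 mm, release and rise.

jog_arm --pt "0 0 0.0015 0" --pt "0 0 0.003 0" --pt "0 0 0.003 0"

```text
clock: 14.65
position: [0.402, -0.353, 0.0455]
ee_rot: [2.259, 2.181, -0.001]
force: [-3.7, 1.7, 12.3]
width: 0.278
gripper_force: 40.0
```

jog_arm --pt "0 0 0 0" --pt "0 0 0 0" --pt "0 0 0 0" --pt "0 0 -0.03 0" --pt "0 0 -0.07 0" --pt "0 0 -0.12 0" --pt "0 0 -0.15 0" --pt "0 0 -0.15 0" --hand 0.06

```text
clock: 15.65
position: [0.403, -0.3534, 0.1966]
ee_rot: [2.257, 2.179, 0.001]
force: [-0.5, 0.4, 0.1]
width: 0.655
gripper_force: 0.0
```

```bash
python3 - <<'E'
from m import *
d=img('wrist');W=cloud(d,True)
print('scraper');blobs(W,.01,.022,(.3,.5,-.5,-.25),200);blobs(W,.055,.065,(.3,.5,-.5,-.25),200)
k=bal(-.172,.055); s,p,_=pose()
plan([(*k,p[2],-94.8),'C',(*k,.088,-94.8),(*k,.072,-94.8)])
print(k)
E
```

```text
scraper
px [274. 199.] n 3002 z 0.061 mean [ 0.401 -0.35 ] rect [ 401. -352.] [99. 26.] 87.9
t 15.70 p [ 0.4021 -0.3529  0.1949] yd -2.0 tilt [-0.001  0.001 -1.   ] j7 0.40 w 0.060
row [ 0.3453  0.069  -0.0004] spin 1.619   <- [ 4.83e-01 -1.00e-02  1.95e-01 -9.48e+01]
-- new call
row [0.     0.     0.1069] spin -0.000   <- [ 4.83e-01 -1.00e-02  8.80e-02 -9.48e+01]
row [0.     0.     0.1229] spin -0.000   <- [ 4.83e-01 -1.00e-02  7.20e-02 -9.48e+01]
[ 0.48320551 -0.0103003 ]
```

jog_arm --pt "0.06 0.015 0 0.05" --pt "0.12 0.03 0 0.05" --pt "0.18 0.04 0 0.05" --pt "0.24 0.05 0 0.05" --pt "0.3 0.06 0 0.05" --pt "0.34 0.069 0 0.05" --pt "0.345 0.069 0 0.05" --pt "0.345 0.069 0.04 0.05" --pt "0.345 0.069 0.08 0.05" --pt "0.345 0.069 0.1 0.05" --pt "0.345 0.069 0.1 0.05" --hand 0 --newtons 20

```text
clock: 17.08
position: [0.4808, -0.0113, 0.0921]
ee_rot: [-2.312, -2.122, 0.006]
force: [-0.3, -0.6, 1.0]
width: 0.005
gripper_force: 0.0
```

```bash
python3 - <<'E'
from h import *
k=bal(-.172,.055)
d=img('scene','s4.png');print(arm.observe()['force'])
plan([(*k,.078,-4.8),(*k,.073,-4.8)])
E
```

```text
[ 0.61989366 -1.04013478  1.08968723]
t 17.12 p [ 0.4818 -0.011   0.0934] yd -4.9 tilt [-0.    -0.003 -1.   ] j7 -0.50 w 0.000
row [0.0008 0.0014 0.0153] spin -0.002   <- [ 0.483 -0.01   0.078 -4.8  ]
row [0.0008 0.0014 0.0203] spin -0.002   <- [ 0.483 -0.01   0.073 -4.8  ]
```

View pics/s4.png

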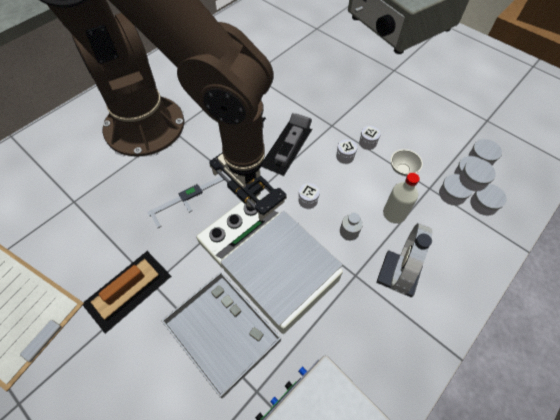

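The pan is clear, 4 crumbs are in the tray, the scraper is on its mat (127,290), and the fingers are above the left (TARE) key at (250,208).

jog_arm --pt "0 0.001 0.008 0" --pt "0 0.001 0.014 0" --pt "0 0.001 0.017 0" --pt "0 0.001 0.019 0" --pt "0 0.001 0.0205 0" --pt "0 0.001 0.0205 0" --pt "0 0.001 0.0205 0" --pt "0 0.001 0.0205 0"

```text
clock: 18.12
position: [0.484, -0.0105, 0.0739]
ee_rot: [2.314, 2.124, 0.0]
force: [0.0, -2.7, 2.9]
width: 0.007
gripper_force: 1.8
```

```bash
python3 - <<'E'
from h import *
print(arm.observe()['force'])
plan([])
E
```

```text
[ 0.03744063 -2.67971482  2.90320261]
t 18.12 p [ 0.484  -0.0105  0.0739] yd -4.9 tilt [-0.  0. -1.] j7 -0.52 w 0.001
```

jog_arm --pt "0 0 0.001 0" --pt "0 0 0.002 0" --pt "0 0 0.003 0" --pt "0 0 0.003 0" --pt "0 0 0.003 0"

```text
clock: 18.75
position: [0.4842, -0.0105, 0.0726]
ee_rot: [2.312, 2.123, 0.0]
force: [-7.2, -2.9, 33.9]
width: 0.003
gripper_force: 17.1
```

```bash
python3 - <<'E'
from h import *
print(arm.observe()['force'])
plan([])
E
```

```text
[-7.18643505 -2.93312635 33.9407113 ]
t 18.75 p [ 0.4842 -0.0105  0.0726] yd -4.9 tilt [-0.001  0.002 -1.   ] j7 -0.53 w 0.000
```

```bash
python3 - <<'E'
from h import *
s,p,_=pose()
plan([(p[0],p[1],.19,-4.8),(.395,.24,.19,16)])
E
```

```text
t 18.75 p [ 0.4842 -0.0105  0.0726] yd -4.9 tilt [-0.001  0.002 -1.   ] j7 -0.53 w 0.000
row [-0.0002  0.0002 -0.1174] spin -0.001   <- [ 0.484 -0.01   0.19  -4.8  ]
row [ 0.2418 -0.11   -0.1179] spin -0.364   <- [ 0.395  0.24   0.19  16.   ]
```

jog_arm --pt "0 0 -0.03 0" --pt "0 0 -0.08 0" --pt "0 0 -0.117 0" --pt "0.05 -0.02 -0.117 -0.1" --pt "0.1 -0.045 -0.117 -0.2" --pt "0.15 -0.07 -0.117 -0.3" --pt "0.2 -0.09 -0.117 -0.364" --pt "0.24 -0.11 -0.117 -0.364" --pt "0.242 -0.11 -0.117 -0.364" --pt "0.242 -0.11 -0.117 -0.364" --hand 0.08

```text
clock: 20.0
position: [0.3946, 0.2397, 0.1873]
ee_rot: [-1.89, -2.509, 0.002]
force: [-0.8, -0.4, -0.3]
width: 0.868
gripper_force: 0.0
```

```bash
python3 - <<'E'
from m import *
d=img('wrist','w2.png');W=cloud(d,True)
blobs(W,.022,.034,(.3,.5,.1,.4),200);blobs(W,.045,.07,(.3,.5,.1,.4),200)
d=img('top');W=cloud(d)
blobs(W,.018,.034,(.3,.5,.1,.4),50);blobs(W,.045,.07,(.3,.5,.1,.4),50)
plan([])
E
```

```text
px [276. 202.] n 4585 z 0.030 mean [0.396 0.235] rect [399. 226.] [ 36. 140.] 18.5
px [272. 116.] n 2798 z 0.055 mean [0.37  0.314] rect [369. 314.] [58. 40.] 18.9
px [220. 271.] n 317 z 0.030 mean [0.409 0.197] rect [409. 197.] [36. 84.] 18.5
t 20.10 p [0.3951 0.2388 0.1873] yd 15.9 tilt [-0.001 -0.001 -1.   ] j7 -0.66 w 0.080
```

View pics/w2.png

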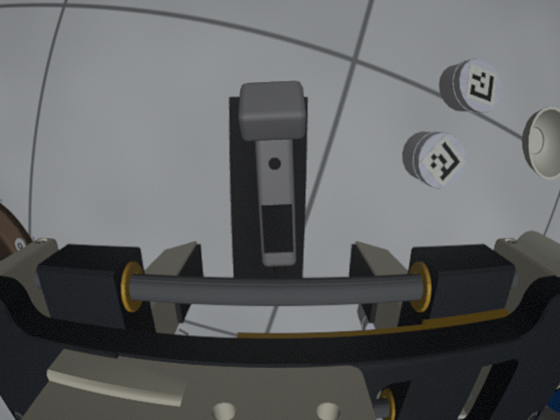

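The wrist view shows the scanner's handle from (275,150) to (280,262) and its head at (272,110); its axis lies at 108.5°.

```bash
python3 - <<'E'
from h import *
plan([(.393,.243,.10,18.5),(.393,.243,.017,18.5)])
E
```

```text
t 20.10 p [0.3951 0.2388 0.1873] yd 15.9 tilt [-0.001 -0.001 -1.   ] j7 -0.66 w 0.080
row [ 0.0047 -0.0008  0.0873] spin -0.046   <- [ 0.393  0.243  0.1   18.5  ]
row [ 0.0048 -0.0007  0.1703] spin -0.046   <- [3.93e-01 2.43e-01 1.70e-02 1.85e+01]
```

jog_arm --pt "0.005 -0.001 0.04 -0.046" --pt "0.005 -0.001 0.09 -0.046" --pt "0.005 -0.001 0.13 -0.046" --pt "0.005 -0.001 0.155 -0.046" --pt "0.005 -0.001 0.166 -0.046" --pt "0.005 -0.001 0.17 -0.046" --pt "0.005 -0.001 0.17 -0.046" --pt "0.005 -0.001 0.17 -0.046"

```text
clock: 21.1
position: [0.393, 0.2449, 0.0185]
ee_rot: [1.833, 2.551, 0.002]
force: [-0.4, -0.3, 0.5]
width: 0.869
gripper_force: 0.0
```

jog_arm --pt "0 0 0 0" --pt "0 0 0 0" --pt "0 0 0 0" --pt "0 0 0 0" --pt "0 0 0 0" --pt "0 0 -0.02 0" --pt "0 0 -0.05 0" --pt "0 0 -0.09 0" --pt "0 0 -0.12 0" --pt "0 0 -0.12 0" --pt "0 0 -0.12 0" --hand 0 --newtons 35

```text
clock: 22.48
position: [0.3921, 0.244, 0.1369]
ee_rot: [-1.833, -2.551, 0.002]
force: [0.7, 0.6, -2.3]
width: 0.387
gripper_force: 35.0
```

```bash
python3 - <<'E'
from m import *
d=img('wrist','w3.png');W=cloud(d,True)
s,p,_=pose();z=p[2]-.017
print(p,s['width']*.092)
blobs(W,z+.022,z+.034,(.3,.5,.1,.4),200);blobs(W,z+.045,z+.07,(.3,.5,.1,.4),200)
d=img('top');W=cloud(d)
print('tins');blobs(W,.038,.056,(.45,.65,0.05,.6),100)
d=img('scene');W=cloud(d)
print('tins');blobs(W,.038,.056,(.45,.65,0.05,.6),100)
E
```

```text
[0.39186912 0.24393303 0.13655162] 0.03597909130831442
px [276.  49.] n 469 z 0.152 mean [0.359 0.342] rect [359. 342.] [54.  5.] 18.8
px [275. 230.] n 8448 z 0.149 mean [0.384 0.269] rect [384. 268.] [64. 49.] 18.6
px [276. 319.] n 1831 z 0.150 mean [0.398 0.225] rect [399. 224.] [36. 21.] 20.2
px [276. 123.] n 15837 z 0.175 mean [0.369 0.313] rect [369. 313.] [58. 39.] 19.0
px [226. 317.] n 401 z 0.175 mean [0.374 0.238] rect [374. 240.] [ 3. 22.] 18.5
px [326. 317.] n 409 z 0.175 mean [0.411 0.25 ] rect [410. 252.] [ 3. 23.] 18.5
tins
px [142. 217.] n 333 z 0.048 mean [0.558 0.41 ] rect [558. 411.] [54. 55.] 11.1
px [244. 216.] n 327 z 0.048 mean [0.557 0.131] rect [557. 131.] [52. 55.] 88.9
px [174. 223.] n 329 z 0.048 mean [0.539 0.322] rect [539. 322.] [54. 54.] 29.2
tins
px [370. 134.] n 247 z 0.047 mean [0.562 0.408] rect [562. 412.] [52. 59.] 10.5
px [347. 148.] n 260 z 0.047 mean [0.543 0.32 ] rect [542. 322.] [55. 53.] 53.4
px [309. 192.] n 315 z 0.047 mean [0.561 0.129] rect [560. 131.] [54. 55.] 29.0
```

```bash
python3 - <<'E'
from h import *
plan([(.438,.3405,.136,-60),(.438,.3405,.101,-60),'C',(.4185,.2515,.101,-60),'C',(.4365,.0605,.101,-60)])
E
```

```text
t 22.62 p [0.3918 0.2442 0.1366] yd 18.6 tilt [-0.    -0.002 -1.   ] j7 -0.71 w 0.036
row [0.0765 0.0746 0.0004] spin 1.372   <- [  0.438   0.34    0.136 -60.   ]
row [0.0765 0.0746 0.0354] spin 1.372   <- [  0.438   0.34    0.101 -60.   ]
-- new call
row [-0.0614  0.0673  0.    ] spin 0.000   <- [  0.418   0.252   0.101 -60.   ]
-- new call
row [-0.0799  0.1744  0.    ] spin 0.000   <- [  0.436   0.06    0.101 -60.   ]
```

jog_arm --pt "0.01 0.01 0 0.15" --pt "0.02 0.02 0 0.3" --pt "0.03 0.03 0 0.45" --pt "0.04 0.04 0 0.6" --pt "0.05 0.05 0 0.75" --pt "0.06 0.06 0 0.9" --pt "0.07 0.07 0 1.05" --pt "0.0765 0.0745 0 1.2" --pt "0.0765 0.0745 0.01 1.33" --pt "0.0765 0.0745 0.025 1.372" --pt "0.0765 0.0745 0.0355 1.372" --pt "0.0765 0.0745 0.0355 1.372"

```text
clock: 24.12
position: [0.4379, 0.3404, 0.1009]
ee_rot: [3.033, 0.815, -0.004]
force: [-0.1, -0.5, -1.4]
width: 0.389
gripper_force: 35.0
```

```bash
python3 - <<'E'
from m import *
d=img('scene','s5.png');W=cloud(d)
blobs(W,.038,.056,(.45,.65,0.05,.6),60)
s,p,Rm=pose();a=np.arctan2(Rm[1,1],Rm[0,1])+np.pi/2
u=np.array([np.cos(a),np.sin(a)]);b=p[:2]+u*(.088+(p[2]-.015+.015-.048))
print('beam hits label plane',b,'yaw',np.degrees(a),p)
E
```

```text
px [370. 134.] n 244 z 0.047 mean [0.562 0.408] rect [560. 411.] [55. 56.] 74.8
px [347. 148.] n 260 z 0.046 mean [0.543 0.32 ] rect [541. 322.] [54. 56.] 38.0
px [308. 208.] n 339 z 0.047 mean [0.591 0.092] rect [590.  93.] [55. 55.] 44.4
beam hits label plane [0.56085311 0.41175365] yaw 30.069698214504918 [0.43828427 0.34078956 0.10162988]
```

View pics/s5.png

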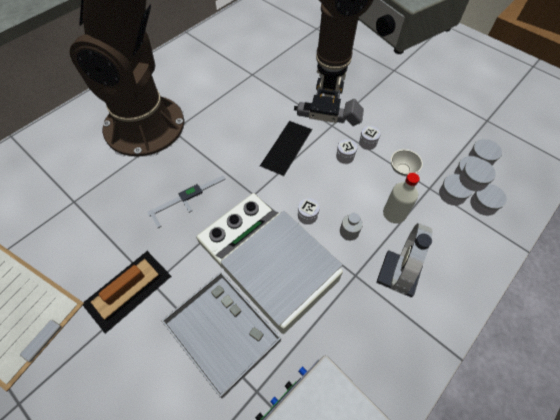

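The scanner points at the first tin (370,134). The third tin has been knocked to (308,208), about (0.589, 0.093). I hold on tin 1, then read tin 2.

jog_arm --pt "0 0 0 0" --pt "0 0 0 0" --pt "0 0 0 0" --pt "0 0 0 0" --pt "0 0 0 0" --pt "0 0 0 0" --pt "0 0 0 0" --pt "0 0 0 0" --pt "0 0 0 0" --pt "0 0 0 0"

```text
clock: 25.42
position: [0.4386, 0.3409, 0.1022]
ee_rot: [3.034, 0.813, -0.0]
force: [0.3, -0.3, -1.8]
width: 0.391
gripper_force: 35.0
```

jog_arm --pt "-0.03 0.034 0 0" --pt "-0.061 0.067 0 0" --pt "-0.061 0.067 0 0" --pt "-0.061 0.067 0 0"

```text
clock: 25.92
position: [0.4198, 0.2529, 0.1026]
ee_rot: [-3.034, -0.813, -0.002]
force: [0.1, 0.7, -1.3]
width: 0.385
gripper_force: 35.0
```

```bash
cat > beam.py <<'E'
from m import *
for n in ('scene','top'):
    d=img(n);W=cloud(d)
    blobs(W,.038,.056,(.45,.65,0.05,.6),60)
s,p,Rm=pose();a=np.arctan2(Rm[1,1],Rm[0,1])+np.pi/2
u=np.array([np.cos(a),np.sin(a)]);b=p[:2]+u*(.088+(p[2]-.015+.015-.048))
print('beam hits label plane',b,'yaw',np.degrees(a),p)
plan([(.589-.122,.093-.0705,.101,-60)])
E
python3 beam.py
```

```text
px [370. 134.] n 247 z 0.046 mean [0.562 0.408] rect [561. 410.] [55. 55.] 64.6
px [347. 148.] n 258 z 0.047 mean [0.543 0.319] rect [542. 321.] [51. 55.] 36.9
px [308. 208.] n 338 z 0.047 mean [0.591 0.091] rect [590.  94.] [56. 53.] 83.9
px [257. 205.] n 323 z 0.048 mean [0.587 0.093] rect [587.  93.] [55. 52.] 0.2
px [142. 217.] n 327 z 0.048 mean [0.558 0.41 ] rect [558. 411.] [55. 55.] 9.6
px [174. 222.] n 258 z 0.049 mean [0.544 0.321] rect [544. 320.] [53. 44.] 56.0
beam hits label plane [0.54290867 0.3250511 ] yaw 30.061755939203948 [0.4196368  0.25370278 0.10243081]
t 26.02 p [0.4196 0.2537 0.1024] yd -59.9 tilt [ 0.001 -0.001 -1.   ] j7 -1.92 w 0.035
row [-0.0748  0.2238  0.0012] spin 0.001   <- [ 4.67e-01  2.30e-02  1.01e-01 -6.00e+01]
```

jog_arm --pt "0 -0.003 0 0" --pt "0 -0.003 0 0" --pt "0 -0.003 0 0" --pt "0 -0.003 0 0" --pt "0 -0.003 0 0" --pt "0 -0.003 0 0" --pt "0 -0.003 0 0" --pt "0 -0.003 0 0" --pt "0 -0.003 0 0" --pt "0 -0.003 0 0"

```text
clock: 27.28
position: [0.4178, 0.255, 0.1022]
ee_rot: [3.034, 0.813, 0.0]
force: [-0.2, -0.7, -2.7]
width: 0.39
gripper_force: 35.0
```

jog_arm --pt "-0.015 0.04 -0.009 0" --pt "-0.03 0.085 -0.009 0" --pt "-0.05 0.13 -0.009 0" --pt "-0.065 0.175 -0.009 0" --pt "-0.08 0.215 -0.009 0" --pt "-0.085 0.227 -0.009 0" --pt "-0.085 0.227 -0.009 0" --pt "-0.085 0.227 -0.009 0"

```text
clock: 28.28
position: [0.4577, 0.0175, 0.1113]
ee_rot: [-3.033, -0.816, -0.001]
force: [0.5, -0.1, -2.2]
width: 0.389
gripper_force: 35.0
```

```bash
sed -i '/^plan/d' beam.py; python3 beam.py
```

```text
px [370. 134.] n 244 z 0.047 mean [0.562 0.408] rect [561. 410.] [56. 53.] 52.7
px [347. 148.] n 258 z 0.047 mean [0.543 0.319] rect [542. 321.] [54. 55.] 63.6
px [308. 208.] n 339 z 0.047 mean [0.591 0.092] rect [590.  94.] [55. 54.] 71.5
px [257. 205.] n 320 z 0.048 mean [0.587 0.093] rect [588.  93.] [54. 53.] 0.2
px [142. 217.] n 336 z 0.048 mean [0.558 0.409] rect [558. 410.] [55. 55.] 74.7
px [174. 224.] n 331 z 0.048 mean [0.538 0.321] rect [538. 322.] [55. 54.] 4.7
beam hits label plane [0.58845302 0.09344317] yaw 30.148132007200854 [0.45764254 0.01746811 0.11127323]
```

jog_arm --pt "0 0 0 0" --pt "0 0 0 0" --pt "0 0 0 0" --pt "0 0 0 0" --pt "0 0 0 0" --pt "0 0 0 0" --pt "0 0 0 0" --pt "0 0 0 0" --pt "0 0 0 0" --pt "0 0 0 0"

```text
clock: 29.62
position: [0.4577, 0.0159, 0.1112]
ee_rot: [3.034, 0.813, 0.0]
force: [-0.5, 0.3, -2.1]
width: 0.391
gripper_force: 35.0
```

```bash
python3 - <<'E'
from h import *
# mat centre .388,.235 yaw 105.6 -> tool y 15.6
plan([(.388,.235,.135,15.6),'C',(.388,.235,.021,15.6),(.388,.235,.0185,15.6)])
E
```

```text
t 29.62 p [0.4577 0.0159 0.1112] yd -60.0 tilt [ 0.  0. -1.] j7 -1.38 w 0.036
row [ 0.0492 -0.2246 -0.0238] spin -1.319   <- [ 0.388  0.235  0.135 15.6  ]
-- new call
row [0.    0.    0.114] spin -0.000   <- [ 0.388  0.235  0.021 15.6  ]
row [0.     0.     0.1165] spin -0.000   <- [ 0.388  0.235  0.018 15.6  ]
```

jog_arm --pt "0 -0.02 -0.024 0" --pt "0.005 -0.045 -0.024 -0.15" --pt "0.01 -0.07 -0.024 -0.3" --pt "0.015 -0.1 -0.024 -0.45" --pt "0.02 -0.125 -0.024 -0.6" --pt "0.027 -0.15 -0.024 -0.75" --pt "0.034 -0.18 -0.024 -0.9" --pt "0.041 -0.205 -0.024 -1.05" --pt "0.049 -0.2245 -0.024 -1.2" --pt "0.049 -0.2245 -0.024 -1.3" --pt "0.049 -0.2245 -0.024 -1.319" --pt "0.049 -0.2245 -0.024 -1.319" --pt "0.049 -0.2245 -0.024 -1.319"

```text
clock: 31.25
position: [0.388, 0.2345, 0.1352]
ee_rot: [1.902, 2.5, -0.0]
force: [-0.3, -0.6, -1.8]
width: 0.393
gripper_force: 35.0
```

jog_arm --pt "0 0 0.04 0" --pt "0 0 0.08 0" --pt "0 0 0.1 0" --pt "0 0 0.11 0" --pt "0 0 0.114 0" --pt "0 0 0.116 0" --pt "0 0 0.1165 0" --pt "0 0 0.1165 0"

```text
clock: 32.25
position: [0.3882, 0.2349, 0.0191]
ee_rot: [1.9, 2.502, 0.001]
force: [0.1, -0.4, -1.8]
width: 0.387
gripper_force: 35.0
```

```bash
python3 - <<'E'
from h import *
print(arm.observe()['force']); plan([])
E
```

```text
[ 0.11083209 -0.39706532 -1.75554065]
t 32.25 p [0.3882 0.2349 0.0191] yd 15.6 tilt [ 0.     0.001 -1.   ] j7 -0.94 w 0.036
```

jog_arm --pt "0 0 0.001 0" --pt "0 0 0.002 0" --pt "0 0 0.002 0"

```text
clock: 32.62
position: [0.3881, 0.2349, 0.0176]
ee_rot: [1.899, 2.501, 0.001]
force: [-3.6, -3.3, 17.4]
width: 0.39
gripper_force: 35.0
```

jog_arm --pt "0 0 0 0" --pt "0 0 0 0" --pt "0 0 0 0" --pt "0 0 -0.03 0" --pt "0 0 -0.08 0" --pt "0 0 -0.13 0" --pt "0 0 -0.15 0" --pt "0 0 -0.15 0" --hand 0.075

```text
clock: 33.62
position: [0.3887, 0.2353, 0.1679]
ee_rot: [1.9, 2.5, 0.004]
force: [0.1, 1.2, -0.6]
width: 0.818
gripper_force: 0.0
```

```bash
python3 - <<'E'
from m import *
d=img('wrist');W=cloud(d,True)
blobs(W,.022,.034,(.3,.5,.1,.4),200);blobs(W,.045,.07,(.3,.5,.1,.4),200)
# tin4 (.588,.0935): tool y direction; place by=-62
t=(.588,.0935)
plan([(*t,.16,15.6),'C',(*t,.025,15.6)])
E
```

```text
px [274. 211.] n 4999 z 0.030 mean [0.39  0.227] rect [391. 222.] [ 36. 126.] 15.6
px [274. 122.] n 3225 z 0.055 mean [0.368 0.305] rect [368. 305.] [58. 40.] 15.5
t 33.67 p [0.3882 0.2347 0.1668] yd 15.5 tilt [-0.     0.001 -1.   ] j7 -0.69 w 0.075
row [-0.1896  0.1547  0.007 ] spin -0.001   <- [ 0.588  0.094  0.16  15.6  ]
-- new call
row [0.    0.    0.135] spin -0.000   <- [ 0.588  0.094  0.025 15.6  ]
```

```bash
python3 - <<'E'
from h import *
t=(.588,.0935)
q=bal(0,-.06)
plan([(*t,.16,-20),'C',(*t,.033,-20),(*t,.2,-20),'C',(*q,.2,-4.8),'C',(*q,.119,-4.8)])
E
```

```text
t 33.67 p [0.3882 0.2347 0.1668] yd 15.5 tilt [-0.     0.001 -1.   ] j7 -0.69 w 0.075
row [-0.1896  0.1547  0.007 ] spin 0.620   <- [  0.588   0.094   0.16  -20.   ]
-- new call
row [0.    0.    0.127] spin 0.000   <- [  0.588   0.094   0.033 -20.   ]
row [ 0.    0.   -0.04] spin 0.000   <- [  0.588   0.094   0.2   -20.   ]
-- new call
row [-0.1993  0.1332  0.    ] spin -0.265   <- [ 0.645 -0.139  0.2   -4.8  ]
-- new call
row [0.    0.    0.081] spin -0.000   <- [ 0.645 -0.139  0.119 -4.8  ]
```

jog_arm --pt "-0.03 0.025 0 0.1" --pt "-0.07 0.055 0 0.2" --pt "-0.11 0.09 0 0.3" --pt "-0.15 0.12 0 0.45" --pt "-0.18 0.147 0 0.58" --pt "-0.19 0.155 0.007 0.62" --pt "-0.19 0.155 0.007 0.62" --pt "-0.19 0.155 0.007 0.62" --hand 0.08

```text
clock: 34.67
position: [0.5867, 0.0949, 0.1591]
ee_rot: [-2.568, -1.807, 0.002]
force: [-0.9, -0.2, -0.0]
width: 0.873
gripper_force: 0.0
```

```bash
python3 - <<'E'
from m import *
d=img('wrist','w4.png');W=cloud(d,True)
blobs(W,.042,.056,(.5,.66,.03,.2),200)
plan([(.588,.0935,.033,-20)])
E
```

```text
px [276. 208.] n 3422 z 0.048 mean [0.587 0.097] rect [586.  96.] [55. 55.] 68.2
t 34.73 p [0.587  0.0949 0.1595] yd -19.8 tilt [-0.    -0.001 -1.   ] j7 -0.85 w 0.080
row [-0.0009  0.0016  0.1265] spin 0.004   <- [  0.588   0.094   0.033 -20.   ]
```

View pics/w4.png

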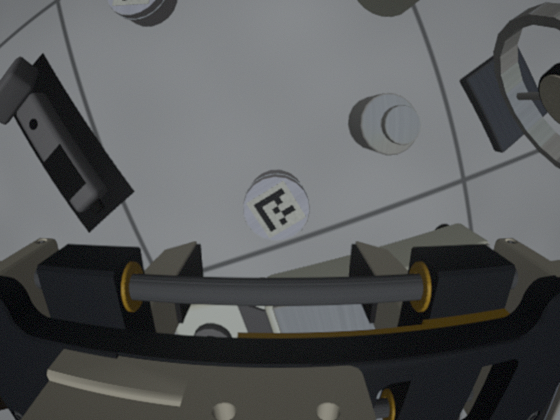

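The wrist view shows the tin at (276,207), centred between the fingers, the weight clear at (388,125) and the scanner on its mat at (65,150). Grasping now.

jog_arm --pt "0 0 0.05 0" --pt "0 0 0.09 0" --pt "0 0 0.115 0" --pt "0 0 0.1265 0" --pt "0 0 0.1265 0" --pt "0 0 0.1265 0"

```text
clock: 35.48
position: [0.5889, 0.094, 0.0345]
ee_rot: [2.572, 1.803, 0.003]
force: [0.3, -0.3, 0.0]
width: 0.871
gripper_force: 0.0
```

jog_arm --pt "0 0 0 0" --pt "0 0 0 0" --pt "0 0 0 0" --pt "0 0 0 0" --pt "0 0 0 0" --pt "0 0 -0.02 0" --pt "0 0 -0.06 0" --pt "0 0 -0.11 0" --pt "0 0 -0.15 0" --pt "0 0 -0.167 0" --pt "0 0 -0.167 0" --hand 0 --newtons 25

```text
clock: 36.85
position: [0.5886, 0.0935, 0.201]
ee_rot: [2.572, 1.802, 0.002]
force: [0.2, 0.5, -3.2]
width: 0.604
gripper_force: 25.0
```

```bash
python3 - <<'E'
from h import *
q=bal(0,-.06)
plan([(*q,.2,-4.8),'C',(*q,.119,-4.8)])
E
```

```text
t 36.85 p [0.5886 0.0935 0.201 ] yd -20.0 tilt [ 0.001  0.002 -1.   ] j7 -0.83 w 0.056
row [-0.1995  0.1325  0.0011] spin -0.264   <- [ 0.645 -0.139  0.2   -4.8  ]
-- new call
row [0.    0.    0.081] spin -0.000   <- [ 0.645 -0.139  0.119 -4.8  ]
```

jog_arm --pt "-0.03 0.02 0 -0.05" --pt "-0.07 0.045 0 -0.1" --pt "-0.11 0.07 0 -0.15" --pt "-0.15 0.1 0 -0.2" --pt "-0.185 0.123 0 -0.264" --pt "-0.1995 0.1325 0 -0.264" --pt "-0.1995 0.1325 0 -0.264" --pt "-0.1995 0.1325 0.02 -0.264" --pt "-0.1995 0.1325 0.045 -0.264" --pt "-0.1995 0.1325 0.065 -0.264" --pt "-0.1995 0.1325 0.075 -0.264" --pt "-0.1995 0.1325 0.079 -0.264" --pt "-0.1995 0.1325 0.08 -0.264" --pt "-0.1995 0.1325 0.08 -0.264"

```text
clock: 38.6
position: [0.6451, -0.1393, 0.1209]
ee_rot: [2.312, 2.125, 0.001]
force: [-0.2, -0.5, -1.9]
width: 0.603
gripper_force: 25.0
```

```bash
python3 - <<'E'
from h import *
print(arm.observe()['force']);plan([])
E
```

```text
[-0.18895254 -0.52342507 -1.89658401]
t 38.60 p [ 0.6451 -0.1393  0.1209] yd -4.8 tilt [-0.     0.001 -1.   ] j7 -0.24 w 0.055
```

jog_arm --pt "0 0 0.001 0" --pt "0 0 0.0018 0" --pt "0 0 0.0018 0"

```text
clock: 38.98
position: [0.6449, -0.1393, 0.1186]
ee_rot: [2.313, 2.126, 0.0]
force: [-0.5, 0.7, -1.1]
width: 0.603
gripper_force: 25.0
```

jog_arm --pt "0 0 0 0" --pt "0 0 0 0" --pt "0 0 0 0" --pt "0 0 0 0" --pt "0 0 -0.02 0" --pt "0 0 -0.06 0" --pt "0 0 -0.1 0" --pt "0 0 -0.12 0" --pt "0 0 -0.12 0" --hand 0.08

```text
clock: 40.1
position: [0.6459, -0.1391, 0.2416]
ee_rot: [2.31, 2.124, 0.005]
force: [1.0, -0.4, -0.4]
width: 0.871
gripper_force: 0.0
```

```bash
python3 - <<'E'
from m import *
d=img('wrist');W=cloud(d,True)
blobs(W,.125,.14,(.5,.8,-.25,.1),100)
d=img('scene');W=cloud(d)
blobs(W,.125,.14,(.5,.8,-.25,.1),50)
blobs(W,.038,.056,(.45,.65,0.05,.6),60)
t=(.540,.3215);s,p,_=pose()
plan([(*t,p[2],15),'C',(*t,.16,15)])
E
```

```text
px [273. 208.] n 3500 z 0.133 mean [ 0.644 -0.136] rect [ 644. -137.] [55. 55.] 27.0
px [257. 276.] n 326 z 0.132 mean [ 0.647 -0.15 ] rect [ 646. -149.] [36. 55.] 82.7
px [370. 134.] n 242 z 0.047 mean [0.562 0.408] rect [561. 411.] [55. 55.] 55.8
px [347. 148.] n 259 z 0.047 mean [0.543 0.32 ] rect [542. 322.] [54. 54.] 52.5
t 40.20 p [ 0.6445 -0.1393  0.2386] yd -4.8 tilt [-0.  0. -1.] j7 -0.18 w 0.080
row [ 4.504e-01 -1.428e-01 -1.000e-04] spin -0.346   <- [ 0.54   0.322  0.239 15.   ]
-- new call
row [0.     0.     0.0786] spin 0.000   <- [ 0.54   0.322  0.16  15.   ]
```

jog_arm --pt "0.04 -0.015 0 0" --pt "0.1 -0.03 0 0" --pt "0.16 -0.05 0 0" --pt "0.22 -0.07 0 0" --pt "0.28 -0.09 0 0" --pt "0.34 -0.11 0 0" --pt "0.4 -0.13 0 0" --pt "0.44 -0.14 0 0" --pt "0.45 -0.143 0 0" --pt "0.45 -0.143 0.05 0" --pt "0.45 -0.143 0.09 0" --pt "0.45 -0.143 0.09 0"

```text
clock: 41.7
position: [0.5386, 0.3182, 0.1448]
ee_rot: [-2.313, -2.125, 0.012]
force: [-0.6, 0.4, 0.3]
width: 0.872
gripper_force: 0.0
```

```bash
python3 - <<'E'
from m import *
d=img('wrist');W=cloud(d,True)
blobs(W,.042,.056,(.45,.65,.2,.5),200)
plan([(.540,.3215,.0335,-4.8)])
E
```

```text
px [291.  90.] n 4241 z 0.048 mean [0.557 0.414] rect [557. 414.] [55. 55.] 86.0
px [276. 205.] n 3844 z 0.048 mean [0.539 0.327] rect [539. 326.] [55. 55.] 84.4
t 41.75 p [0.5396 0.3197 0.1473] yd -4.9 tilt [-0.002 -0.003 -1.   ] j7 -1.02 w 0.080
row [0.0021 0.0005 0.1138] spin -0.001   <- [ 0.54   0.322  0.034 -4.8  ]
```

jog_arm --pt "0.003 0 0.05 0" --pt "0.003 0 0.085 0" --pt "0.003 0 0.105 0" --pt "0.003 0 0.1135 0" --pt "0.003 0 0.1135 0" --pt "0.003 0 0.1135 0"

```text
clock: 42.5
position: [0.541, 0.3247, 0.0363]
ee_rot: [2.313, 2.126, 0.003]
force: [0.2, -0.0, -0.2]
width: 0.872
gripper_force: 0.0
```

jog_arm --pt "0 0 0 0" --pt "0 0 0 0" --pt "0 0 0 0" --pt "0 0 0 0" --pt "0 0 0 0" --pt "0 0 -0.02 0" --pt "0 0 -0.06 0" --pt "0 0 -0.11 0" --pt "0 0 -0.15 0" --pt "0 0 -0.167 0" --pt "0 0 -0.167 0" --hand 0 --newtons 25

```text
clock: 43.88
position: [0.5406, 0.3243, 0.2027]
ee_rot: [2.313, 2.126, 0.003]
force: [-0.9, -0.1, -2.8]
width: 0.604
gripper_force: 25.0
```

```bash
python3 - <<'E'
from h import *
q=bal(0,.001)
plan([(*q,.2,-4.8),(*q,.1205,-4.8)])
E
```

```text
t 43.88 p [0.5406 0.3243 0.2027] yd -4.8 tilt [ 0.001  0.001 -1.   ] j7 -0.99 w 0.056
row [-0.3922  0.143   0.0026] spin -0.000   <- [ 0.65  -0.079  0.2   -4.8  ]
row [-0.3922  0.1429  0.0821] spin -0.000   <- [ 0.65  -0.079  0.12  -4.8  ]
```

jog_arm --pt "-0.04 0.015 0 0" --pt "-0.09 0.033 0 0" --pt "-0.14 0.051 0 0" --pt "-0.19 0.07 0 0" --pt "-0.24 0.088 0 0" --pt "-0.29 0.106 0 0" --pt "-0.34 0.124 0 0" --pt "-0.38 0.139 0 0" --pt "-0.392 0.143 0 0" --pt "-0.392 0.143 0 0" --pt "-0.392 0.143 0.03 0" --pt "-0.392 0.143 0.055 0" --pt "-0.392 0.143 0.07 0" --pt "-0.392 0.143 0.078 0" --pt "-0.392 0.143 0.0805 0" --pt "-0.392 0.143 0.0805 0" --pt "-0.392 0.143 0.0805 0"

```text
clock: 46.0
position: [0.6503, -0.0785, 0.1222]
ee_rot: [2.312, 2.125, 0.001]
force: [0.1, 0.2, -3.0]
width: 0.607
gripper_force: 25.0
```

```bash
python3 - <<'E'
from h import *
print(arm.observe()['force']);plan([])
E
```

```text
[ 0.13245668  0.21061779 -3.00715506]
t 46.00 p [ 0.6503 -0.0785  0.1222] yd -4.8 tilt [-0.     0.001 -1.   ] j7 -0.35 w 0.056
```

jog_arm --pt "0 0 0.001 0" --pt "0 0 0.002 0" --pt "0 0 0.002 0"

```text
clock: 46.38
position: [0.65, -0.0785, 0.1201]
ee_rot: [2.313, 2.126, 0.0]
force: [-3.0, -0.6, 4.8]
width: 0.602
gripper_force: 25.0
```

jog_arm --pt "0 0 0 0" --pt "0 0 0 0" --pt "0 0 0 0" --pt "0 0 0 0" --pt "0 0 -0.02 0" --pt "0 0 -0.06 0" --pt "0 0 -0.1 0" --pt "0 0 -0.12 0" --pt "0 0 -0.12 0" --hand 0.08

```text
clock: 47.5
position: [0.651, -0.0781, 0.2426]
ee_rot: [2.31, 2.124, 0.005]
force: [0.2, 0.4, -1.4]
width: 0.871
gripper_force: 0.0
```

```bash
python3 - <<'E'
from m import *
d=img('wrist');W=cloud(d,True)
blobs(W,.125,.14,(.5,.8,-.25,.1),100)
d=img('scene');W=cloud(d)
blobs(W,.125,.14,(.5,.8,-.25,.1),50)
blobs(W,.038,.056,(.45,.65,0.05,.6),60)
plan([(.5585,.4125,.16,-4.8),(.5585,.4125,.147,-4.8)])
E
```

```text
px [274. 209.] n 3461 z 0.133 mean [ 0.65  -0.076] rect [649. -77.] [55. 55.] 33.5
px [274. 263.] n 1677 z 0.133 mean [ 0.646 -0.125] rect [ 646. -124.] [30. 55.] 85.2
px [281. 256.] n 462 z 0.132 mean [ 0.653 -0.083] rect [652. -83.] [48. 55.] 82.7
px [261. 273.] n 534 z 0.132 mean [ 0.648 -0.141] rect [ 647. -140.] [53. 55.] 42.6
px [370. 134.] n 243 z 0.047 mean [0.562 0.408] rect [561. 409.] [55. 56.] 61.7
t 47.60 p [ 0.6496 -0.0785  0.2395] yd -4.8 tilt [-0.  0. -1.] j7 -0.29 w 0.080
row [ 0.4817 -0.1321  0.0794] spin -0.000   <- [ 0.558  0.412  0.16  -4.8  ]
row [ 0.4817 -0.1321  0.0924] spin -0.000   <- [ 0.558  0.412  0.147 -4.8  ]
```

jog_arm --pt "0.04 -0.01 0 0" --pt "0.1 -0.03 0 0" --pt "0.16 -0.045 0 0" --pt "0.22 -0.06 0 0" --pt "0.28 -0.077 0 0" --pt "0.34 -0.093 0 0" --pt "0.4 -0.11 0 0" --pt "0.45 -0.124 0 0" --pt "0.481 -0.132 0 0" --pt "0.481 -0.132 0.05 0" --pt "0.481 -0.132 0.09 0" --pt "0.481 -0.132 0.09 0" --pt "0.481 -0.132 0.09 0"

```text
clock: 49.22
position: [0.559, 0.4123, 0.1505]
ee_rot: [-2.313, -2.126, -0.001]
force: [-0.6, -0.9, 0.1]
width: 0.872
gripper_force: 0.0
```

```bash
python3 - <<'E'
from m import *
d=img('wrist');W=cloud(d,True)
blobs(W,.042,.056,(.45,.65,.2,.5),200)
plan([(.559,.412,.0335,-4.8)])
E
```

```text
px [274. 211.] n 3620 z 0.048 mean [0.557 0.415] rect [558. 414.] [55. 55.] 35.1
t 49.27 p [0.5593 0.4127 0.1513] yd -4.8 tilt [ 0.002  0.001 -1.   ] j7 -1.10 w 0.080
row [-0.001  -0.0004  0.1178] spin -0.000   <- [ 0.559  0.412  0.034 -4.8  ]
```

jog_arm --pt "0 0 0.05 0" --pt "0 0 0.085 0" --pt "0 0 0.108 0" --pt "0 0 0.1175 0" --pt "0 0 0.1175 0" --pt "0 0 0.1175 0"

```text
clock: 50.02
position: [0.5594, 0.4127, 0.0334]
ee_rot: [2.313, 2.126, 0.003]
force: [-0.2, -0.2, -0.3]
width: 0.872
gripper_force: 0.0
```

jog_arm --pt "0 0 0 0" --pt "0 0 0 0" --pt "0 0 0 0" --pt "0 0 0 0" --pt "0 0 0 0" --pt "0 0 -0.02 0" --pt "0 0 -0.06 0" --pt "0 0 -0.11 0" --pt "0 0 -0.15 0" --pt "0 0 -0.167 0" --pt "0 0 -0.167 0" --hand 0 --newtons 25

```text
clock: 51.4
position: [0.5589, 0.4121, 0.1997]
ee_rot: [2.313, 2.126, 0.002]
force: [0.4, 0.2, -2.6]
width: 0.598
gripper_force: 25.0
```

```bash
python3 - <<'E'
from h import *
q=bal(0,.062)
plan([(*q,.2,-4.8),(*q,.1205,-4.8)])
E
```

```text
t 51.40 p [0.5589 0.4121 0.1997] yd -4.8 tilt [ 0.001  0.001 -1.   ] j7 -1.08 w 0.055
row [-0.4202  0.132  -0.0005] spin -0.000   <- [ 0.655 -0.018  0.2   -4.8  ]
row [-0.4202  0.1319  0.079 ] spin -0.000   <- [ 0.655 -0.018  0.12  -4.8  ]
```

jog_arm --pt "-0.04 0.012 0 0" --pt "-0.09 0.028 0 0" --pt "-0.14 0.044 0 0" --pt "-0.19 0.06 0 0" --pt "-0.24 0.075 0 0" --pt "-0.29 0.091 0 0" --pt "-0.34 0.107 0 0" --pt "-0.39 0.122 0 0" --pt "-0.415 0.13 0 0" --pt "-0.42 0.132 0 0" --pt "-0.42 0.132 0 0" --pt "-0.42 0.132 0.03 0" --pt "-0.42 0.132 0.055 0" --pt "-0.42 0.132 0.07 0" --pt "-0.42 0.132 0.077 0" --pt "-0.42 0.132 0.08 0" --pt "-0.42 0.132 0.08 0" --pt "-0.42 0.132 0.08 0"

```text
clock: 53.65
position: [0.6554, -0.0177, 0.1197]
ee_rot: [2.312, 2.125, 0.001]
force: [-0.2, 0.9, -2.4]
width: 0.606
gripper_force: 25.0
```

```bash
python3 - <<'E'
from h import *
print(arm.observe()['force']);plan([])
E
```

```text
[-0.17970311  0.93943204 -2.39903089]
t 53.65 p [ 0.6554 -0.0177  0.1197] yd -4.8 tilt [ 0.     0.001 -1.   ] j7 -0.46 w 0.056
```

jog_arm --pt "0 0 0.001 0" --pt "0 0 0.002 0" --pt "0 0 0.002 0"

```text
clock: 54.02
position: [0.6551, -0.0177, 0.1172]
ee_rot: [2.313, 2.126, 0.0]
force: [-0.4, -0.4, -0.2]
width: 0.604
gripper_force: 25.0
```

jog_arm --pt "0 0 0 0" --pt "0 0 0 0" --pt "0 0 0 0" --pt "0 0 0 0" --pt "0 0 -0.02 0" --pt "0 0 -0.06 0" --pt "0 0 -0.1 0" --pt "0 0 -0.12 0" --pt "0 0 -0.12 0" --hand 0.08

```text
clock: 55.15
position: [0.6561, -0.0172, 0.2401]
ee_rot: [2.311, 2.124, 0.006]
force: [0.3, -0.1, 0.0]
width: 0.873
gripper_force: 0.0
```

```bash
python3 - <<'E'
from m import *
d=img('wrist','w5.png');W=cloud(d,True)
blobs(W,.125,.14,(.5,.8,-.25,.1),100)
print('scanner');blobs(cloud(img('top')),.022,.034,(.3,.5,.1,.4),50)
k=bal(-.172,-.055)
plan([(*k,.24,-4.8),'C',(*k,.094,-4.8)])
E
```

```text
px [274. 209.] n 3520 z 0.133 mean [ 0.655 -0.014] rect [655. -16.] [55. 55.] 18.2
px [274. 264.] n 1544 z 0.133 mean [ 0.651 -0.064] rect [651. -63.] [27. 55.] 84.4
px [274. 321.] n 1263 z 0.133 mean [ 0.646 -0.123] rect [ 646. -123.] [28. 54.] 83.7
scanner
px [212. 277.] n 590 z 0.030 mean [0.392 0.219] rect [394. 215.] [ 36. 143.] 15.5
t 55.25 p [ 0.6548 -0.0178  0.2371] yd -4.8 tilt [-0.  0. -1.] j7 -0.40 w 0.080
row [-0.117  -0.1716 -0.0029] spin -0.000   <- [ 0.474 -0.12   0.24  -4.8  ]
-- new call
row [0.    0.    0.146] spin -0.000   <- [ 0.474 -0.12   0.094 -4.8  ]
```

View pics/w5.png

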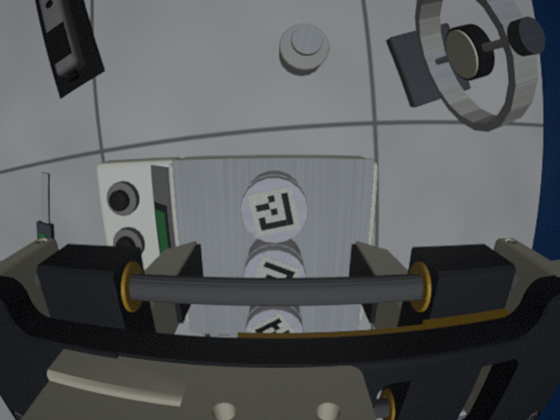

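All three tins stand upright on the pan at (275,208), (275,265) and (275,320). Now the PRINT key.

jog_arm --pt "-0.03 -0.045 0 0" --pt "-0.06 -0.09 0 0" --pt "-0.09 -0.135 0 0" --pt "-0.115 -0.168 0 0" --pt "-0.117 -0.172 0 0" --pt "-0.117 -0.172 0 0" --pt "-0.117 -0.172 0.05 0" --pt "-0.117 -0.172 0.1 0" --pt "-0.117 -0.172 0.13 0" --pt "-0.117 -0.172 0.143 0" --pt "-0.117 -0.172 0.143 0" --hand 0 --newtons 20

```text
clock: 56.62
position: [0.4742, -0.119, 0.0935]
ee_rot: [-2.31, -2.127, 0.0]
force: [-0.0, 0.3, 0.3]
width: 0.008
gripper_force: 0.0
```

```bash
python3 - <<'E'
from h import *
d=img('scene','s6.png')
k=bal(-.172,-.055)
plan([(*k,.078,-4.8),(*k,.0725,-4.8)])
E
```

```text
t 56.67 p [ 0.4747 -0.1192  0.0944] yd -4.8 tilt [ 0.     0.001 -1.   ] j7 -0.30 w 0.000
row [-0.0007 -0.0006  0.0164] spin 0.001   <- [ 0.474 -0.12   0.078 -4.8  ]
row [-0.0007 -0.0006  0.0219] spin 0.001   <- [ 0.474 -0.12   0.072 -4.8  ]
```

View pics/s6.png

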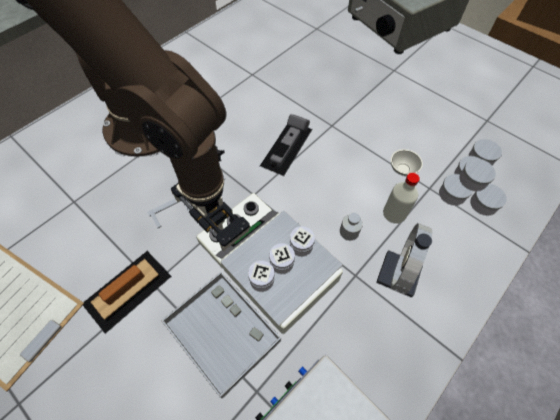

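The fingers stand over the right-hand key (218,233), the tins are on the pan at (302,238), (281,256) and (261,273), and both tools lie on their mats. Pressing.

jog_arm --pt "-0.001 -0.001 0.01 0" --pt "-0.001 -0.001 0.015 0" --pt "-0.001 -0.001 0.018 0" --pt "-0.001 -0.001 0.02 0" --pt "-0.001 -0.001 0.0215 0" --pt "-0.001 -0.001 0.0225 0" --pt "-0.001 -0.001 0.0225 0" --pt "-0.001 -0.001 0.0225 0"

```text
clock: 57.68
position: [0.4729, -0.121, 0.0729]
ee_rot: [2.312, 2.125, -0.001]
force: [-7.4, -0.8, 24.0]
width: 0.003
gripper_force: 11.9
```

```bash
python3 - <<'E'
from h import *
print(arm.observe()['force']);plan([])
E
```

```text
[-7.43815417 -0.8413352  23.99679365]
t 57.67 p [ 0.4729 -0.121   0.0729] yd -4.8 tilt [-0.001  0.001 -1.   ] j7 -0.33 w 0.000
```

The key is fully down (24 N). I lift clear.

jog_arm --pt "0 0 -0.02 0" --pt "0 0 -0.06 0" --pt "0 0 -0.11 0" --pt "0 0 -0.16 0" --pt "-0.05 0 -0.18 0" --pt "-0.1 -0.02 -0.18 0" --pt "-0.1 -0.02 -0.18 0" --pt "-0.1 -0.02 -0.18 0"

```text
clock: 58.68
position: [0.4443, -0.2181, 0.2513]
ee_rot: [-2.313, -2.126, -0.001]
force: [0.4, 1.4, 0.1]
width: 0.002
gripper_force: 0.0
```

```bash
python3 - <<'E'
from m import *
W=cloud(img('top'));W2=cloud(img('scene'))
for w in (W,W2): 
    blobs(w,.125,.14,(.5,.8,-.25,.1),50); print('tools');blobs(w,.05,.07,(.3,.5,-.5,-.25),50);blobs(w,.022,.034,(.3,.5,.1,.4),50)
    for y in(.055,0,-.055):
        k=bal(-.172,y); m=np.hypot(w[...,0]-k[0],w[...,1]-k[1])<.009; print(np.nanmedian(w[m][:,2]))
print(arm.observe()['force'])
E
```

```text
px [298. 172.] n 357 z 0.134 mean [ 0.655 -0.018] rect [655. -19.] [54. 54.] 89.1
px [322. 174.] n 367 z 0.134 mean [ 0.649 -0.079] rect [650. -79.] [55. 54.] 55.1
px [345. 175.] n 368 z 0.133 mean [ 0.645 -0.139] rect [ 645. -139.] [53. 55.] 41.9
tools
px [212. 277.] n 594 z 0.030 mean [0.392 0.22 ] rect [394. 216.] [ 36. 142.] 15.5
0.06798636247056623
0.0687542931678859
0.06820554141791949
px [302. 238.] n 460 z 0.132 mean [ 0.658 -0.02 ] rect [658. -19.] [53. 55.] 41.4
px [282. 256.] n 496 z 0.132 mean [ 0.653 -0.081] rect [653. -80.] [53. 54.] 87.3
px [261. 273.] n 534 z 0.132 mean [ 0.648 -0.141] rect [ 647. -140.] [53. 55.] 42.9
tools
px [120. 283.] n 541 z 0.060 mean [ 0.407 -0.355] rect [ 405. -354.] [100.  27.] 87.6
px [285. 145.] n 451 z 0.029 mean [0.397 0.219] rect [395. 223.] [ 36. 142.] 15.3
0.06690924558761206
0.06647095948463305
0.06697660685275902
[ 0.16388882 -0.04300575  0.07141767]
```

Everything is in place and all keys are up, so I hand in.

```bash
python3 -c "
from cell import arm
print(arm.sign_off())"
```

```text
the job is handed in; nothing more can be done
None
```

I handed in the job at about 59 s of the 210 s: the 4 crumbs were in the tray, TARE was pressed on an empty pan, the 3 tins were scanned left to right and stood on the pan, the scraper and scanner were back on their mats, and PRINT was pressed; no result came back, and the label reads could not be confirmed directly, only that the computed beam was within about 6 mm of each label.

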